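# Portion three nuts from the click dispenser and serve them

## Robot

A 6-joint arm with a two-finger parallel gripper is mounted at the origin on a cart in front of the work surface, level with it; the furniture and walls round the work are solid. World frame = base frame: x ahead of the robot, y to its left, z up, the work surface at z = 0. Lengths are in mm, angles in rad, forces in N, time in s.
With the tool pointing down it reaches from about 300 to 775 mm from the base axis. Payload 14.6 kg.
Tool frame: the origin (TCP) lies midway between the tips of the shut fingers; the grasp point (between the pads) lies 19 mm behind it; z points along the fingers, y is the line along which they close (so a half turn about z gives the same grasp; the last joint's range is limited). The gripper opens to 94 mm and grips with 3 to 60 N. Pads are 16 mm wide; open, the fingers measure 119 mm over their backs; the gripper's body (75 mm by 177 mm) begins 78 mm behind the grasp point.
Start: joints at [1.138, 0.3, 1.521, -0, 1.321, -0.067], TCP at [196.73, 513.602, 205.446] pointing down, gripper open.
Joint ranges: [-3.03, 3.03], [-0.79, 2.21], [0.23, 2.52], [-1.04, 4.18], [0, 3.07], [-2.55, 2.55]. Speed limits (rad/s): [2.22, 2.22, 2.57, 3.14, 3.14, 3.14].

## Interface

Orientations are given as [roll, pitch, yaw] about the fixed x, y, z axes, in that order (R = Rz(yaw) Ry(pitch) Rx(roll)).
In Python, from cell import * gives the robot as it stands. The module is installed in compiled form; this text tells all that it offers.
- The arm moves only by the tool servo_tool, never from a script. Its argument "motion" is a list of rows, each an object of numbers: "wx", "wy", "wz": the turn, a rotation vector about the tool's x, y, z in units of 2 rad (1.0 is 2 rad); "dx", "dy", "dz": the shift along the tool's x, y, z in units of 10 cm (1.0 is 10 cm); "fingers": the closure, from -1 (fully open) to 1 (shut). In form: [{"wx": .., "wy": .., "wz": .., "dx": .., "dy": .., "dz": .., "fingers": ..}, ...]. A call has 1 to 10 rows; each row is the pose to reach, as a shift and turn from the pose commanded when the call began, along the tool's axes at that moment; what a row does not reach only later rows make up. A row lasts 1/10 s, in which the tool goes at most 50 mm and 8.59 degrees, less where a joint would pass 70% of its speed; a pose out of reach is approached as far as the arm can. A call with a number of a shift or a turn outside -1 to 1 is refused whole. A call with a gripper value outside its range is refused whole. The fingers move at their own pace and stop on an object; "newtons" is the grip in N (left out, the last holds). Time passes only in rows, so rows that repeat a pose let the fingers close. It gives the time, the measured TCP pose, the force, the opening and the grip force at its end, in the units of the state.
- read_state(): the state, without advancing time (a new reading comes with each control period).
- camera(name): name is "scene" or "top"; returns a dict with "image" (420x560x3 uint8, red, green, blue), "fx", "fy", "cx", "cy" (pixels), "R" (3x3) and "t" (3): a world point X has camera coordinates R X + t. Camera axes: x right, y down, z forward; pixel columns grow to the right and rows downward; lengths in mm; the calibration is good to about 2 mm. A picture is of the moment at which its call begins. There is no depth.
- sign_off(): hands the job in; it is judged then, once.
Trained networks look in a picture, given as the dict that the camera call returned (one of the last four; its "shot" number tells which), for a name from the list of things; names that differ only in an ending like _2 or _b are one class to them, and where a whole thing is asked for, a point or a joint stands for the part that bears it (a point fixed in the world has none). Each returns a list of dicts, best first, with "conf" (0 to 1); they miss things now and then, are a little off and sometimes report something else, mostly with a low value. They report only what shows in the picture. A call takes as long as a camera call.
- spot_in(query, picture): "location" ([column, row] in pixels, amid what is visible of it).
- trace(query, picture): "pixels" (420x560 bool, what is visible of it) and "location" ([column, row] in pixels, amid what is visible of it).
The state is a dict: "clock": time; "joints": joint angles; "qd": joint speeds; "effort": joint torques, N m; "eef_pos": TCP position; "eef_rot": TCP orientation; "wrist_force": force on the tool from outside, world axes, zero at the start; "moment": the same for the moment, N m; "finger_gap": finger opening in mm; "finger_force": force on a finger pad.
Only numpy, scipy, OpenCV 4.12 (cv2) and the standard library are available. Lean on these libraries where they do the work, as an engineer would, in place of code of your own. Each camera call takes 0.05 s, during which the arm holds its last target. There are 200 camera calls.

## Task

Portion out a snack: stand the small handled bowl on the dispenser's round pad under the spout, let go of it, and turn the dispenser's wing knob clockwise by exactly three clicks, so that three nuts drop into the bowl. Then set the bowl with its three nuts on the serving slab that the cream jug stands on, fully on the slab and clear of the jug, and let go. Keep the bowl level, leave the other nuts in the dispenser, and do not shift or knock over the jug, the jars or the lime.

Things in the scene. Friction and masses are not known exactly. Their poses are not given: they have to be found in the camera images.
- nut_dispenser: Gravity nut dispenser, fixed. Black foot plate x -120..122, y -56..56 mm, 8 mm thick; black stand; on it a steel deck rising to the back at 40 degrees with a round clear-covered housing (107 mm) of a six-vane paddle wheel and a clear chute 38 mm wide holding the queue of nuts; highest point 280 mm, at the back. Origin on the worktop under the wheel's hub; own -x is its front (user side), z up.
- pad (a point): Centre of the round rubber pad (82 mm) on the foot plate, right below the spout, at (-57, 0, 8) mm in the dispenser's frame, axes as the dispenser's: the place for the bowl. 67 mm free height between pad and spout, so the bowl is slid in low, from the front or (handle to the front) from either side; nothing else stands within 50 mm of its centre at that height.
- spout (a point): Centre of the spout's open lower end, at (-56, 0, 75) mm in the dispenser's frame; nuts fall straight down from here. The spout is a steel box 47 mm wide (y), x = -76 to -33 mm, from 75 to 135 mm above the worktop.
- paddle_knob (a joint): Angle of the wing knob (rad), 0 at the start, growing clockwise as seen looking onto the knob; it does not turn back past the start. A sprung detent holds it every 60 degrees (1.047 rad) = one click, and takes up to 0.14 N m, most at the beginning of a click; beyond mid-click it pulls on into the next notch. Finish a click once begun. Near the end of each click one nut falls. Three clicks = 3.14.
- knob_grip (a point): Grip point of the wooden wing knob, at (-38.6, 0, 186) mm in the dispenser's frame; turns with it. Its z is the knob's axis, pointing outward: up and to the front, 40 degrees from vertical. The wing is a bar 56 mm long (along y), 12 mm thick (along x), z = -21 to +12 mm; a 42 mm disc lies below at z = -21, the clear cover at z = -27. At joint 0 the wing's right end stands 30 degrees above level.
- bowl: White ceramic bowl, 0.24 kg: rim diameter 89 mm, 46 mm high, wall 4 mm, foot diameter 58 mm, with one straight handle. Origin at the centre of its underside, z up; the handle points along its own -x.
- bowl_handle (a point): Middle of the bowl's handle, at (-76, 0, 37) mm in the bowl's frame. The handle is a level bar 16 mm wide (y) and 12 mm thick (z), from 40 to 106 mm from the bowl's centre, at the height of 31 to 43 mm.
- nut_1: Round brown nut in its shell, diameter 26 mm, 11 g, number 1 of seven in the order in which they fall; starts inside the dispenser. Origin at its centre.
- nut_2: Round brown nut in its shell, diameter 26 mm, 11 g, number 2 of seven in the order in which they fall; starts inside the dispenser. Origin at its centre.
- nut_3: Round brown nut in its shell, diameter 26 mm, 11 g, number 3 of seven in the order in which they fall; starts inside the dispenser. Origin at its centre.
- nut_4: Round brown nut in its shell, diameter 26 mm, 11 g, number 4 of seven in the order in which they fall; starts inside the dispenser. Origin at its centre.
- nut_5: Round brown nut in its shell, diameter 26 mm, 11 g, number 5 of seven in the order in which they fall; starts inside the dispenser. Origin at its centre.
- nut_6: Round brown nut in its shell, diameter 26 mm, 11 g, number 6 of seven in the order in which they fall; starts inside the dispenser. Origin at its centre.
- nut_7: Round brown nut in its shell, diameter 26 mm, 11 g, number 7 of seven in the order in which they fall; starts inside the dispenser. Origin at its centre.
- serving_slab: Pale glazed serving slab, heavy and fixed, 125 mm (its own x) by 300 mm (its own y), upper face 17 mm above the worktop. Origin on the worktop under its centre. It lies with its long side roughly along the robot's x, left or right of the dispenser.
- creamer: Blue cream jug standing on the slab, to be left alone: 70 mm high, within 45 mm of its axis all round (handle along its own -y). Origin at the centre of its underside.
- spice_1: Spice jar, diameter 45, height 106 mm, stands close to the bowl; leave alone. Origin at the centre of its underside.
- spice_2: Spice jar like spice_1, on the other side of the bowl; leave alone.
- mustard_jar: Mustard jar, diameter 64, height 109 mm, stands beside the dispenser; leave alone. Origin at the centre of its underside.
- lime: Lime, 55 x 44 mm, 44 mm high, lies beside the bowl's handle; leave alone. Origin at the centre of its underside.
- kettle_base: Round base of the black kettle that stands at the back right, fixed; origin at its centre on the worktop. Base and kettle body stay within 90 mm of this axis, 250 mm high; only the kettle's handle sticks out further, to the right (-y) and back.

How it is judged:
By the outcome, as a careful person would: the job done as asked, in the order asked, and still so for the second after the job is handed in, with the robot touching nothing.
It also fails if it takes over 72 s, if anything falls off the work surface, if the arm or the gripper's body presses on something with over 40 N, if the wrist force passes 120 N, or if a joint passes its speed limit or range.

## Working session

There is one attempt and no reset: what is moved stays moved. The work goes in short steps, Python scripts to look and compute and a tool call to move; the robot and the scene stay as the last step left them, time stands still between calls to the robot, and variables do not carry over. Pictures are saved under pics/ and viewed, at most 10 in all, crops included, and the job is handed in when it is done.

Besides the shell and the picture viewer there is one more tool, called as a command line: name --argument value ..., lists and objects as JSON in quotes. servo_tool: Moves the arm, as the interface text tells. Its arguments: {"type":"object","properties":{"motion":{"type":"array","items":{"type":"object","properties":{"wx":{"type":"number"},"wy":{"type":"number"},"wz":{"type":"number"},"dx":{"type":"number"},"dy":{"type":"number"},"dz":{"type":"number"},"fingers":{"type":"number"}}}},"newtons":{"type":"number"}},"required":["motion"]}

```bash
mkdir -p pics; cat > h.py <<'E'
from cell import *
import numpy as np, cv2
from scipy.spatial.transform import Rotation as Rn
def ray(c,p):
    d=np.array([(p[0]-c["cx"])/c["fx"],(p[1]-c["cy"])/c["fy"],1.])
    R=np.array(c["R"]);t=np.array(c["t"])
    return -R.T@t, R.T@d
def onz(c,p,z):
    o,d=ray(c,p); return o+d*(z-o[2])/d[2]
def tri(c1,p1,c2,p2):
    o1,d1=ray(c1,p1);o2,d2=ray(c2,p2)
    s=np.linalg.lstsq(np.stack([d1,-d2],1),o2-o1,rcond=None)[0]
    a=o1+d1*s[0];b=o2+d2*s[1]; return (a+b)/2,np.linalg.norm(a-b)
def proj(c,X):
    q=np.array(c["R"])@np.array(X,float)+np.array(c["t"]); return np.array([c["fx"]*q[0]/q[2]+c["cx"],c["fy"]*q[1]/q[2]+c["cy"]])
def save(c,n,s=None):
    im=c["image"][:,:,::-1]
    cv2.imwrite("pics/"+n,im)
E
python3 - <<'E'
from h import *
S=camera("scene");T=camera("top")
im=np.vstack([S["image"],T["image"]])[:,:,::-1]
im=np.hstack([S["image"],T["image"]])[:,:,::-1]
cv2.imwrite("pics/a.png",S["image"][:,:,::-1]);cv2.imwrite("pics/b.png",T["image"][:,:,::-1])
for c in(S,T): print(np.round(ray(c,(280,210)),2).tolist(), c["fx"])
for n in["nut_dispenser","pad","spout","paddle_knob","knob_grip","bowl","bowl_handle","serving_slab","creamer","spice_1","mustard_jar","lime","kettle_base","nut_1"]:
    for k,c in(("S",S),("T",T)):
        try: print(n,k,[(np.round(r["location"]).astype(int).tolist(),round(r["conf"],2)) for r in spot_in(n,c)[:4]])
        except Exception as e: print(n,k,e)
print(read_state())
E
```

```text
[[-311.01, -643.35, 788.44], [0.69, 0.5, -0.52]] 502.88246432869533
[[415.64, -50.74, 1308.41], [0.12, 0.02, -0.99]] 465.74183678790166
nut_dispenser S [([181, 233], 0.74), ([310, 209], 0.69), ([349, 227], 0.19)]
nut_dispenser T [([281, 175], 0.84)]
pad S [([309, 208], 0.6)]
pad T [([155, 207], 0.69)]
spout S [([181, 230], 0.63), ([312, 205], 0.61)]
spout T []
paddle_knob S [([296, 190], 0.81)]
paddle_knob T [([279, 185], 0.56)]
knob_grip S [([295, 193], 0.83)]
knob_grip T [([277, 180], 0.49), ([322, 164], 0.46)]
bowl S [([182, 231], 0.74)]
bowl T []
bowl_handle S [([180, 232], 0.57)]
bowl_handle T [([176, 242], 0.83), ([282, 175], 0.56), ([345, 175], 0.33)]
serving_slab S [([363, 322], 0.93), ([150, 224], 0.24)]
serving_slab T [([362, 237], 0.71)]
creamer S [([351, 304], 0.86), ([313, 208], 0.45)]
creamer T [([376, 258], 0.75)]
spice_1 S [([190, 197], 0.65), ([204, 232], 0.62)]
spice_1 T [([153, 208], 0.76), ([204, 244], 0.74)]
mustard_jar S [([183, 230], 0.67), ([350, 227], 0.6)]
mustard_jar T [([323, 163], 0.91)]
lime S [([150, 222], 0.46)]
lime T [([376, 258], 0.68), ([137, 250], 0.6)]
kettle_base S [([394, 267], 0.95), ([298, 191], 0.54)]
kettle_base T [([341, 175], 0.47)]
nut_1 S []
nut_1 T [([364, 241], 0.27)]
{'clock': 1.5, 'joints': array([ 1.13835602e+00,  2.99874636e-01,  1.52100340e+00, -1.52527778e-05,
        1.32068850e+00, -6.66176762e-02]), 'qd': array([ 6.85081770e-04, -3.37042351e-05,  1.24462638e-03, -1.09475639e-04,
       -7.00472025e-04,  1.98038117e-03]), 'effort': array([ 3.27585792e-05, -5.31655204e+01, -3.52910006e+01,  7.08161644e-02,
        2.13691505e-02, -3.96234520e-05]), 'eef_pos': array([196.7568934 , 513.59316945, 205.45805882]), 'eef_rot': array([3.14156759e+00, 1.64835759e-05, 2.77577380e+00]), 'wrist_force': array([ 0.02567129, -0.00304074,  0.65640417]), 'moment': array([-0.00024006, -0.04267982,  0.03943835]), 'finger_force': 0.0, 'finger_gap': 93.58122385707144}
```

View pics/a.png

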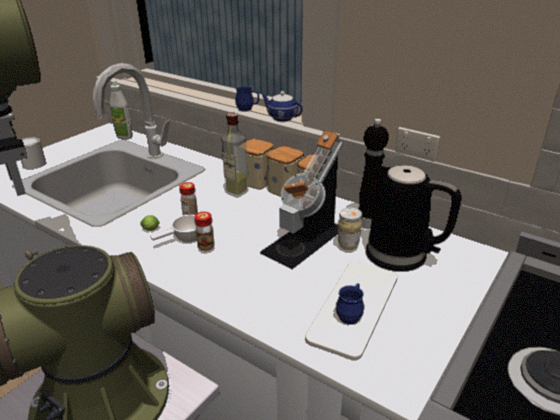

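View pics/b.png

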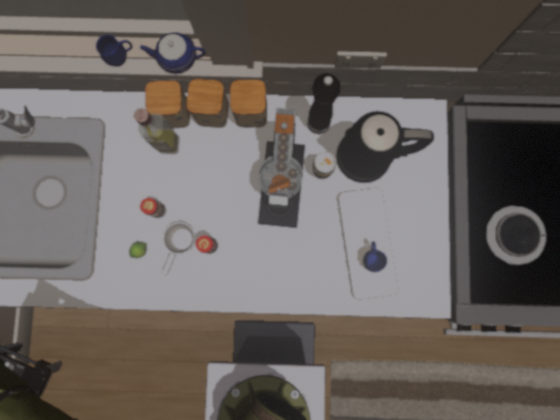

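```bash
cat > m.py <<'E'
from h import *
import pickle
S=camera("scene");T=camera("top")
pickle.dump((S,T),open("st.pkl","wb"))
def tr(n,c,i=0):
    r=trace(n,c); return r
for n,z in[("bowl",46),("bowl_handle",43),("lime",30),("spice_1",106),("mustard_jar",109),("creamer",50),("serving_slab",17),("nut_dispenser",0),("paddle_knob",195)]:
    for k,c in(("S",S),("T",T)):
        for r in tr(n,c)[:3]:
            if r["conf"]<.3: continue
            m=r["pixels"].astype(np.uint8); 
            if m.sum()<5: continue
            ys,xs=np.nonzero(m); ct=(xs.mean(),ys.mean())
            rc=cv2.boxPoints(cv2.minAreaRect(np.stack([xs,ys],1).astype(np.float32)))
            print(n,k,round(r["conf"],2),"n",m.sum(),"px",np.round(ct,1),"bb",xs.min(),xs.max(),ys.min(),ys.max(),"w",np.round(onz(c,ct,z)[:2]), "corners",[np.round(onz(c,p,z)[:2]).astype(int).tolist() for p in rc])
E
python3 m.py
python3 - <<'E'
import pickle,cv2
S,T=pickle.load(open("st.pkl","rb"))
def cr(c,x,y,w,h,k,n): cv2.imwrite(n,cv2.resize(c["image"][y:y+h,x:x+w,::-1],None,fx=k,fy=k,interpolation=cv2.INTER_CUBIC))
cr(T,125,110,200,150,4,"pics/c.png")
cr(S,140,120,240,160,3.33,"pics/d.png")
E
```

```text
bowl S 0.88 n 725 px [180.1 229.6] bb 151 196 215 243 w [447. 238.] corners [[454, 359], [526, 255], [425, 159], [359, 255]]
bowl S 0.69 n 269 px [296.2 189.2] bb 284 307 182 197 w [809. 107.] corners [[812, 156], [872, 112], [796, 54], [740, 96]]
bowl T 0.65 n 927 px [176.9 240.4] bb 162 194 222 273 w [477. 250.] corners [[445, 342], [545, 250], [487, 187], [387, 279]]
bowl_handle S 0.97 n 718 px [179.7 229.3] bb 151 196 215 242 w [450. 244.] corners [[365, 262], [457, 363], [529, 258], [432, 165]]
bowl_handle S 0.55 n 268 px [296.7 189.3] bb 285 307 182 197 w [814. 108.] corners [[816, 156], [876, 115], [802, 57], [746, 97]]
bowl_handle T 0.78 n 958 px [177.  240.6] bb 162 195 222 273 w [477. 251.] corners [[445, 343], [545, 251], [487, 188], [387, 279]]
lime S 0.57 n 209 px [149.2 222.4] bb 141 157 215 230 w [440. 355.] corners [[454, 405], [480, 367], [426, 308], [401, 344]]
lime T 0.46 n 222 px [136.9 249.1] bb 129 145 242 256 w [451. 363.] corners [[470, 386], [471, 342], [433, 339], [432, 383]]
spice_1 S 0.97 n 727 px [204.3 231.7] bb 194 214 211 253 w [413. 111.] corners [[46
[... 1208 characters left out ...]
 -149], [636, -315], [325, -363]]
serving_slab T 0.87 n 4508 px [366. 242.] bb 338 397 187 299 w [ 488. -266.] corners [[626, -180], [649, -310], [349, -354], [327, -228]]
nut_dispenser S 0.61 n 5832 px [308.3 206.2] bb 260 342 131 268 w [811.  63.] corners [[517, 30], [1384, 453], [1332, 126], [534, -155]]
nut_dispenser T 0.66 n 4010 px [281. 174.] bb 258 304 108 227 w [677. -25.] corners [[532, 49], [877, 24], [866, -100], [522, -71]]
paddle_knob S 0.75 n 286 px [295.7 189. ] bb 283 307 182 197 w [585. -42.] corners [[597, 4], [631, -45], [567, -86], [535, -39]]
paddle_knob S 0.65 n 706 px [204.2 231.9] bb 194 214 211 253 w [318.  12.] corners [[364, 90], [392, 60], [275, -56], [250, -29]]
```

View pics/c.png

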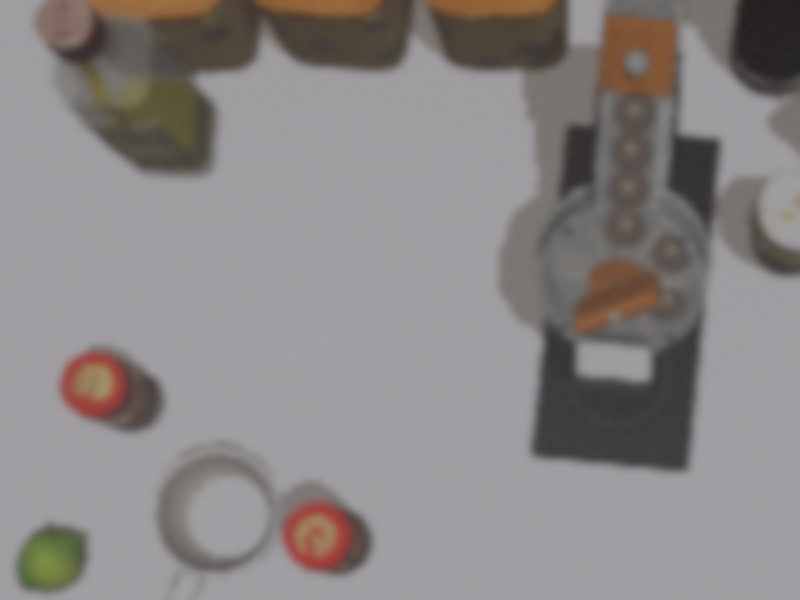

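View pics/d.png

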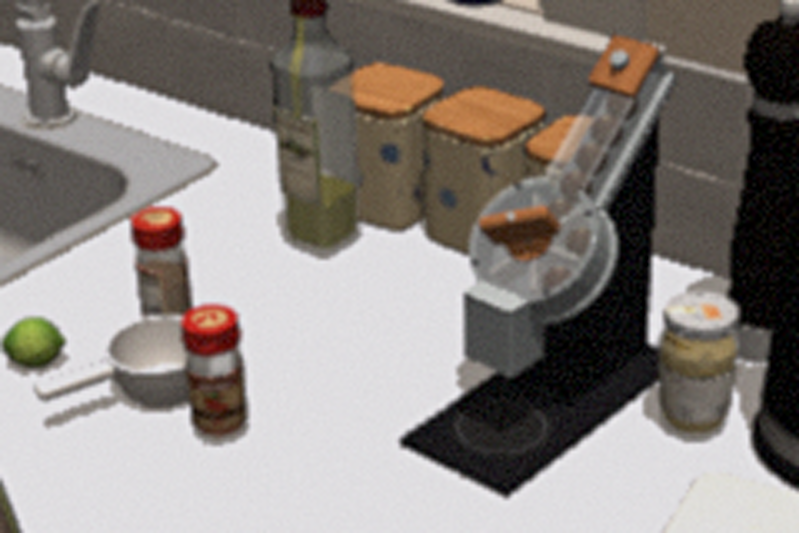

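```bash
cat > fit.py <<'E'
from h import *
import pickle
from scipy.optimize import minimize,least_squares
S=camera("scene");T=camera("top")
def P(c,pts): return np.array([proj(c,p) for p in pts])
def rz(a): return Rn.from_euler("z",a).as_matrix()
def fc(x,y,k,ox,oy): return np.array([(x+.5)/k-.5+ox,(y+.5)/k-.5+oy])
# dispenser
cT=lambda x,y:fc(x,y,4,125,110); cS=lambda x,y:fc(x,y,10/3,140,120)
obs=[(T,cT(533,457),(-120,56,8)),(T,cT(688,469),(-120,-56,8)),(T,cT(719,138),(122,-56,8)),(T,cT(568,125),(122,56,8)),
 (S,cS(402,440),(-120,56,8)),(S,cS(508,493),(-120,-56,8)),(S,cS(658,352),(122,-56,8))]
def res(p,full=True):
    R=rz(p[2]); return np.concatenate([proj(c,R@np.array(X)+[p[0],p[1],0 if len(p)<4 else p[3]])-o for c,o,X in obs])
for p0 in([650,-20,0],[650,-20,0,0]):
    d=least_squares(res,p0); print("disp",np.round(d.x,3),np.round(d.fun,1))
d=least_squares(res,[650,-20,0]).x
# silhouettes
circ=np.linspace(0,2*np.pi,40,endpoint=False)
def ring(r,z): return np.stack([r*np.cos(circ),r*np.sin(circ),0*circ+z],1)
def box(x0,x1,y0,y1,z0,z1): return np.array([(x,y,z) for x in(x0,x1) for y in(y0,y1) for z in(z0,z1)],float)
def sil(c,parts,p):
    m=np.zeros((420*4,560*4),np.uint8);R=rz(p[2])
    for pt in parts:
        q=P(c,pt@R.T+[p[0],p[1],p[3] if len(p)>3 else 0]); cv2.fillConvexPoly(m,cv2.convexHull(((q+.5)*4).astype(np.float32)).astype(np.int32),1)
    return cv2.resize(m.astype(np.float32),(560,420),interpolation=cv2.INTER_AREA)
def fit(parts,p0,ms,st):
    def cost(p): return sum((np.abs(sil(c,parts,p)-m)*(1-ig)).sum()/m.sum() for c,m,ig in ms)
    sx=np.vstack([p0]+[np.array(p0)+np.eye(len(p0))[i]*st[i] for i in range(len(p0))])
    r=minimize(cost,p0,method="Nelder-Mead",options=dict(initial_simplex=sx,xatol=.05,fatol=1e-4)); return r.x,r.fun
bowl=[np.vstack([ring(44.5,46),ring(29,0)]),box(-106,-30,-8,8,31,43)]
def mk(n,c,near):
    rs=[r for r in trace(n,c) if np.hypot(*(np.array(r["location"])-near))<25]
    return rs[0]["pixels"].astype(np.float32) if rs else None
if __name__=="__main__":
    bT=mk("bowl_handle",T,(176,242));bS=mk("bowl",S,(180,231));jS=mk("spice_1",S,(204,232))
    Z=np.zeros((420,560),np.float32)
    jd=cv2.dilate(jS,np.ones((5,5)))
    p0=[490,243,0.4]
    for nm,ms in(("T",[(T,bT,Z)]),("S",[(S,bS,jd)]),("TS",[(T,bT,Z),(S,bS,jd)])):
        for y0 in(0.,.4,):
            print("bowl",nm,*[np.round(v,3) for v in fit(bowl,[490,243,y0],ms,[15,15,.4])])
    b,f=fit(bowl,[490,243,.2,0],[(T,bT,Z),(S,bS,jd)],[15,15,.4,10]);print("bowl z free",np.round(b,3),f)
    slab=[box(-62.5,62.5,-150,150,0,17)]
    cr=[np.vstack([ring(28,0),ring(30,70)])]
    sT=mk("serving_slab",T,(364,240));sS=mk("serving_slab",S,(358,318))
    s,f=fit(slab,[488,-266,-1.42],[(T,sT,Z),(S,sS,Z)],[15,15,.1]);print("slab",np.round(s,3),f)
    kT=mk("creamer",T,(375,258));kS=mk("creamer",S,(350,304))
    k,f=fit(cr,[437,-283,0,17],[(T,kT,Z),(S,kS,Z)],[15,15,.1,5]);print("creamer",np.round(k,3),f)
    jar=[np.vstack([ring(22.5,0),ring(22.5,100)])]
    for n,t,s_,g in(("sp1",(204,244),(204,232),(450,160,0)),("sp2",(151,207),(188,197),(530,300,0))):
        a,f=fit(jar,list(g),[(T,mk("spice_1",T,t),Z),(S,mk("spice_1",S,s_),Z)],[15,15,.1]);print(n,np.round(a,1),f)
    print("lime",np.round(tri(S,(149.2,222.4),T,(136.9,249.1)),1))
    ks=mk("kettle_base",S,(394,250));
    if ks is not None:
        ys,xs=np.nonzero(ks);print("kettle",xs.min(),xs.max(),ys.min(),ys.max())
    b=b[:3]
    R=rz(d[2]);D=lambda X:(R@np.array(X,float)+[d[0],d[1],0])
    print("pad",D((-57,0,8)),"knob",D((-38.6,0,186)), "knob yaw",d[2])
    ax=np.array([-np.sin(.698),0,np.cos(.698)]);u=np.array([np.cos(.698),0,np.sin(.698)])
    w=np.cos(np.pi/6)*np.array([0,-1,0])+.5*u
    for c,n,o in((T,"e",(130,130,190,150)),(S,"f",(145,150,240,130))):
        k=3.3;im=c["image"][:,:,::-1]
        im=cv2.resize(im,None,fx=k,fy=k,interpolation=cv2.INTER_CUBIC)
        def pl(pts,col,cl=True): cv2.polylines(im,[((P(c,pts)+.5)*k).astype(np.int32)],cl,col,1)
        B=rz(b[2]);W=lambda X:X@B.T+[b[0],b[1],0]
        pl(W(ring(44.5,46)),(0,0,255));pl(W(ring(29,0)),(255,0,0));pl(W(np.array([(-40,8,43),(-106,8,43),(-106,-8,43),(-40,-8,43.)])),(0,160,0))
        pl(np.array([D(v) for v in((-120,56,8),(-120,-56,8),(122,-56,8),(122,56,8))]),(0,255,255))
        pl(np.array([D(v+np.array([-57,0,0])) for v in ring(41,8)]),(0,255,0))
        g=np.array([-38.6,0,186])
        pl(np.array([D(g+w*a+np.cross(ax,w)*bb+ax*12) for a,bb in((28,6),(28,-6),(-28,-6),(-28,6))]),(255,0,255))
        pl(np.array([D(v) for v in((-76,23.5,135),(-76,-23.5,135),(-76,-23.5,75),(-76,23.5,75))]),(255,255,0))
        x,y,ww,hh=[int(q*k) for q in o];cv2.imwrite(f"pics/{n}.png",im[y:y+hh,x:x+ww])
    pickle.dump((d,b),open("fit.pkl","wb"))
E
python3 fit.py; python3 -c "
import cv2;import numpy as np
a=cv2.imread('pics/e.png');b=cv2.imread('pics/f.png');w=max(a.shape[1],b.shape[1]);
p=lambda i:cv2.copyMakeBorder(i,0,0,0,w-i.shape[1],0)
print(a.shape,b.shape)"
```

```text
disp [ 6.45414e+02 -2.42650e+01 -4.40000e-02] [-0.6  1.1  0.5  1.  -1.5 -0.3 -2.7  0.3 -1.8 -0.1  0.4 -0.2  6.4  0.3]
disp [ 6.45747e+02 -2.40940e+01 -4.40000e-02 -8.56000e-01] [-0.7  1.   0.4  0.9 -1.6 -0.4 -2.8  0.2 -1.8  0.1  0.4 -0.1  6.4  0.5]Traceback (most recent call last):
  File "fit.py", line 41, in <module>
    print("bowl",nm,*[np.round(v,3) for v in fit(bowl,[490,243,y0],ms,[15,15,.4])])
                                             ~~~^^^^^^^^^^^^^^^^^^^^^^^^^^^^^^^^^
  File "fit.py", line 29, in fit
    r=minimize(cost,p0,method="Nelder-Mead",options=dict(initial_simplex=sx,xatol=.05,fatol=1e-4)); return r.x,r.fun
    res = _minimize_neldermead(fun, x0, args, callback, bounds=bounds,
                               **options)
    fsim[k] = func(sim[k])
              ~~~~^^^^^^^^
    fx = function(np.copy(x), *(wrapper_args + args))
  File "fit.py", line 27, in cost
    def cost(p): return sum((np.abs(sil(c,parts,p)-m)*(1-ig)).sum()/m.sum() for c,m,ig in ms)
                        ~~~^^^^^^^^^^^^^^^^^^^^^^^^^^^^^^^^^^^^^^^^^^^^^^^^^^^^^^^^^^^^^^^^^^
  File "fit.py", line 27, in <genexpr>
    def cost(p): return sum((np.abs(sil(c,parts,p)-m)*(1-ig)).sum()/m.sum() for c,m,ig in ms)
                                    ~~~~~~~~~~~~~~^~
TypeError: unsupported operand type(s) for -: 'float' and 'NoneType'
[ WARN:0@0.031] global loadsave.cpp:275 findDecoder imread_('pics/e.png'): can't open/read file: check file path/integrity
[ WARN:0@0.031] global loadsave.cpp:275 findDecoder imread_('pics/f.png'): can't open/read file: check file path/integrity
Traceback (most recent call last):
AttributeError: 'NoneType' object has no attribute 'shape'
```

```bash
python3 - <<'E'
s=open("fit.py").read()
s=s.replace(",(S,cS(658,352),(122,-56,8))]","]")
s=s.replace('''    rs=[r for r in trace(n,c) if np.hypot(*(np.array(r["location"])-near))<25]
    return rs[0]["pixels"].astype(np.float32) if rs else None''','''    for q in [n,{"bowl":"bowl_handle","bowl_handle":"bowl"}.get(n,n)]*2:
        for r in trace(q,c):
            if np.hypot(*(np.array(r["location"])-near))<20 and r["pixels"].sum()>5: return r["pixels"].astype(np.float32)
    print("missing",n); return None''')
s=s.replace("for c,m,ig in ms)\n","for c,m,ig in ms if m is not None)\n")
s=s.replace("    jd=cv2","    jS=jS if jS is not None else np.zeros((420,560),np.float32)\n    jd=cv2")
open("fit.py","w").write(s)
E
python3 fit.py && python3 -c "
import cv2
for n in 'ef': print(cv2.imread('pics/%s.png'%n).shape)"
```

```text
disp [ 6.46856e+02 -2.76810e+01 -6.60000e-02] [-0.3  0.1  0.7  0.9  0.6 -0.3 -0.5 -0.6 -0.9 -0.6  0.6 -0.2]
disp [ 6.4775e+02 -2.7304e+01 -6.9000e-02 -2.6610e+00] [-0.5 -0.2  0.5  0.7  0.6 -0.3 -0.5 -0.6 -0.8 -0.   0.6  0.4]
bowl T [ 4.84429e+02  2.47998e+02 -3.53000e-01] 0.059
bowl T [484.222 247.375   1.291] 0.314
bowl S [ 4.82515e+02  2.48011e+02 -3.48000e-01] 0.093
bowl S [480.463 247.846   1.195] 0.205
bowl TS [ 4.84620e+02  2.47233e+02 -3.60000e-01] 0.164
bowl TS [482.716 247.639   1.347] 0.535
bowl z free [483.691 249.398   1.29   -1.935] 0.5254292488098145
slab [ 488.169 -268.59    -1.408] 0.4384448528289795
creamer [ 4.39773e+02 -2.80887e+02  6.20000e-02  1.32720e+01] 0.32362914085388184
sp1 [467.8 168.7   0. ] 0.12911584973335266
missing spice_1
missing spice_1
sp2 [530. 300.   0.] 0.0Traceback (most recent call last):
  File "fit.py", line 55, in <module>
    print("lime",np.round(tri(S,(149.2,222.4),T,(136.9,249.1)),1))
                 ~~~~~~~~^^^^^^^^^^^^^^^^^^^^^^^^^^^^^^^^^^^^^^^^
    return _wrapfunc(a, 'round', decimals=decimals, out=out)
    return _wrapit(obj, method, *args, **kwds)
    conv = _array_converter(obj)
ValueError: setting an array element with a sequence. The requested array has an inhomogeneous shape after 1 dimensions. The detected shape was (2,) + inhomogeneous part.
```

servo_tool --motion '[{"dx": -0.4, "dy": -0.2, "fingers": 0.15}, {"dx": -0.8, "dy": -0.4, "fingers": 0.15}, {"dx": -0.96, "dy": -0.49, "fingers": 0.15}]' --newtons 60

```text
schema error: expected keys wx, wy, wz, dx, dy, dz, fingers
```

servo_tool --motion '[{"dx": -0.4, "dy": -0.2, "fingers": 0.15}, {"dx": -0.8, "dy": -0.4, "fingers": 0.15}, {"dx": -0.96, "dy": -0.49, "fingers": 0.15}]'

```text
schema error: expected keys wx, wy, wz, dx, dy, dz, fingers
```

```bash
sed -i 's/print("lime",.*/print("lime",tri(S,(149.2,222.4),T,(136.9,249.1)))/; s/\[490,243,.2,0\]/[485,247,-.35,0]/; s/\[15,15,.4,10\]/[6,6,.1,6]/; s/for y0 in(0.,.4,)/for y0 in(-.3,)/' fit.py; python3 fit.py; python3 - <<'E'
from h import *
import pickle
S,T=pickle.load(open("st.pkl","rb"))
print("kettle front",onz(S,(398,266),0), "base L/R",onz(S,(368,250),0),onz(S,(430,255),0))
s=read_state();print(s["clock"],s["eef_pos"],s["eef_rot"],s["finger_gap"],s["joints"])
E
```

```text
disp [ 6.46856e+02 -2.76810e+01 -6.60000e-02] [-0.3  0.1  0.7  0.9  0.6 -0.3 -0.5 -0.6 -0.9 -0.6  0.6 -0.2]
disp [ 6.4775e+02 -2.7304e+01 -6.9000e-02 -2.6610e+00] [-0.5 -0.2  0.5  0.7  0.6 -0.3 -0.5 -0.6 -0.8 -0.   0.6  0.4]
bowl T [ 4.84685e+02  2.47783e+02 -3.49000e-01] 0.128
bowl S [ 4.83012e+02  2.47701e+02 -3.29000e-01] 0.148
bowl TS [ 4.83810e+02  2.47961e+02 -3.65000e-01] 0.28
bowl z free [ 4.84881e+02  2.48911e+02 -3.50000e-01 -2.38200e+00] 0.27227845788002014
missing serving_slab
slab [ 488.227 -268.802   -1.407] 0.14037208259105682
creamer [ 4.40704e+02 -2.80771e+02  3.10000e-02  1.39370e+01] 0.3651709258556366
sp1 [468.6 169.3  -0. ] 0.13680200278759003
sp2 [564.  320.3  -0. ] 0.3481692671775818
lime (array([450.45643301, 366.60712769,  20.30105873]), np.float64(2.270498357144094))
kettle 366 425 245 272
pad [589.98223864 -23.89453346   8.        ] knob [608.34160132 -25.11674542 186.        ] knob yaw -0.06647350722446688
kettle front [ 689.2041548  -287.79757391    0.        ] base L/R [ 708.37696769 -192.91162282    0.        ] [ 780.69194878 -337.24837959    0.        ]
4.55 [196.72503486 513.58767501 205.45042346] [-3.14157063e+00 -1.42703955e-05  2.77584165e+00] 93.77421366078276 [ 1.13839095e+00  2.99872235e-01  1.52102455e+00  1.31820579e-05
  1.32071879e+00 -6.66576343e-02]
```

servo_tool --motion '[{"wx": 0, "wy": 0, "wz": 0, "dx": -0.4, "dy": -0.2, "dz": 0, "fingers": 0.15}, {"wx": 0, "wy": 0, "wz": 0, "dx": -0.8, "dy": -0.4, "dz": 0, "fingers": 0.15}, {"wx": 0, "wy": 0, "wz": 0, "dx": -0.96, "dy": -0.49, "dz": 0, "fingers": 0.15}]' --newtons 60

```text
clock: 4.85
eef_pos: [270.5, 431.5, 205.5]
eef_rot: [-3.142, 0.0, 2.774]
wrist_force: [0.3, -0.4, -0.3]
finger_gap: 73.1
finger_force: 0.0
```

servo_tool --motion '[{"wx": 0, "wy": 0, "wz": 0, "dx": -0.4, "dy": -0.2, "dz": 0, "fingers": 0.15}, {"wx": 0, "wy": 0, "wz": 0, "dx": -0.8, "dy": -0.4, "dz": 0, "fingers": 0.15}, {"wx": 0, "wy": 0, "wz": 0, "dx": -0.96, "dy": -0.49, "dz": 0, "fingers": 0.15}]'

```text
clock: 5.15
eef_pos: [342.7, 351.2, 205.6]
eef_rot: [3.142, 0.0, 2.774]
wrist_force: [-0.1, 0.3, 0.6]
finger_gap: 49.5
finger_force: 0.0
```

View pics/e.png

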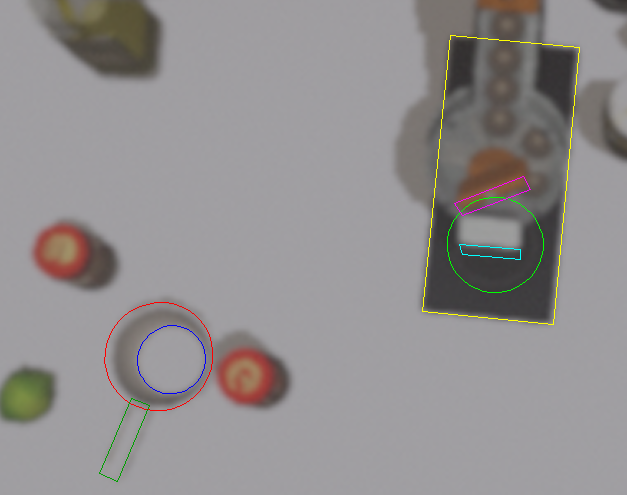

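View pics/f.png

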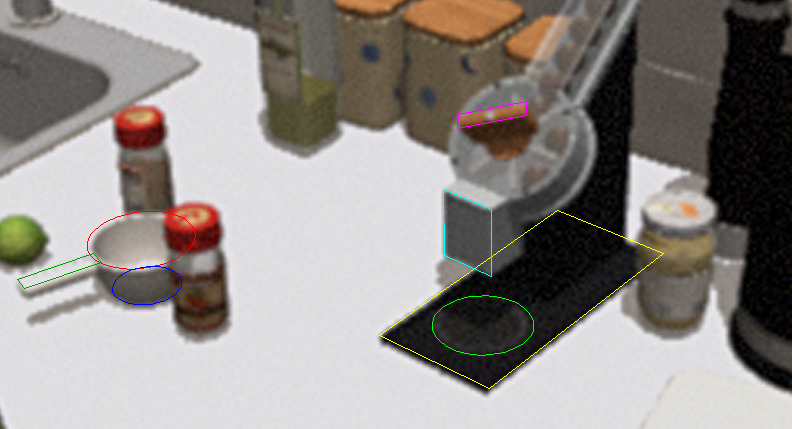

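servo_tool --motion '[{"wx": 0, "wy": 0, "wz": 0, "dx": -0.4, "dy": -0.2, "dz": 0.2, "fingers": 0.15}, {"wx": 0, "wy": 0, "wz": 0, "dx": -0.8, "dy": -0.4, "dz": 0.5, "fingers": 0.15}, {"wx": 0, "wy": 0, "wz": 0, "dx": -0.96, "dy": -0.48, "dz": 0.8, "fingers": 0.15}, {"wx": 0, "wy": 0, "wz": 0, "dx": -0.96, "dy": -0.48, "dz": 0.8, "fingers": 0.15}, {"wx": 0, "wy": 0, "wz": 0, "dx": -0.96, "dy": -0.48, "dz": 0.8, "fingers": 0.15}]'

```text
clock: 5.65
eef_pos: [413.4, 274.4, 125.9]
eef_rot: [-3.141, -0.0, 2.775]
wrist_force: [0.6, 0.1, 0.1]
finger_gap: 40.0
finger_force: 0.0
```

servo_tool --motion '[{"wx": 0, "wy": 0, "wz": 0, "dx": 0, "dy": 0, "dz": 0.4, "fingers": 0.15}, {"wx": 0, "wy": 0, "wz": 0, "dx": 0, "dy": 0, "dz": 0.75, "fingers": 0.15}, {"wx": 0, "wy": 0, "wz": 0, "dx": 0, "dy": 0, "dz": 1.0, "fingers": 0.15}, {"wx": 0, "wy": 0, "wz": 0, "dx": 0, "dy": 0, "dz": 1.0, "fingers": 0.15}]'

```text
clock: 6.05
eef_pos: [412.1, 274.9, 24.4]
eef_rot: [-3.14, -0.002, 2.777]
wrist_force: [0.4, -1.0, 1.1]
finger_gap: 40.0
finger_force: 0.0
```

servo_tool --motion '[{"wx": 0, "wy": 0, "wz": 0, "dx": 0, "dy": 0, "dz": 0.06, "fingers": 0.15}, {"wx": 0, "wy": 0, "wz": 0, "dx": 0, "dy": 0, "dz": 0.06, "fingers": 0.5}, {"wx": 0, "wy": 0, "wz": 0, "dx": 0, "dy": 0, "dz": 0.06, "fingers": 0.7}, {"wx": 0, "wy": 0, "wz": 0, "dx": 0, "dy": 0, "dz": 0.06, "fingers": 1}, {"wx": 0, "wy": 0, "wz": 0, "dx": 0, "dy": 0, "dz": 0.06, "fingers": 1}, {"wx": 0, "wy": 0, "wz": 0, "dx": 0, "dy": 0, "dz": 0.06, "fingers": 1}, {"wx": 0, "wy": 0, "wz": 0, "dx": 0, "dy": 0, "dz": 0.06, "fingers": 1}]'

```text
clock: 6.75
eef_pos: [413.5, 274.5, 19.9]
eef_rot: [3.141, 0.0, 2.776]
wrist_force: [-3.3, 2.7, 5.2]
finger_gap: 15.5
finger_force: 60.0
```

servo_tool --motion '[{"wx": 0, "wy": 0, "wz": 0, "dx": 0, "dy": 0, "dz": -0.08, "fingers": 1}, {"wx": 0, "wy": 0, "wz": 0, "dx": 0, "dy": 0, "dz": -0.25, "fingers": 1}, {"wx": 0, "wy": 0, "wz": 0, "dx": 0, "dy": 0, "dz": -0.45, "fingers": 1}, {"wx": 0, "wy": 0, "wz": 0, "dx": 0, "dy": 0, "dz": -0.65, "fingers": 1}, {"wx": 0, "wy": 0, "wz": 0, "dx": 0, "dy": 0, "dz": -0.85, "fingers": 1}, {"wx": 0, "wy": 0, "wz": 0, "dx": 0, "dy": 0, "dz": -1.0, "fingers": 1}]'

```text
clock: 7.35
eef_pos: [413.5, 274.1, 120.9]
eef_rot: [3.141, 0.0, 2.776]
wrist_force: [0.7, 0.0, -2.1]
finger_gap: 15.3
finger_force: 60.0
```

servo_tool --motion '[{"wx": 0, "wy": 0, "wz": 0, "dx": 0, "dy": 0, "dz": -0.2, "fingers": 1}, {"wx": 0, "wy": 0, "wz": 0, "dx": 0, "dy": 0, "dz": -0.3, "fingers": 1}, {"wx": 0, "wy": 0, "wz": 0, "dx": 0, "dy": 0, "dz": -0.3, "fingers": 1}]'

```text
clock: 7.65
eef_pos: [413.9, 274.4, 150.6]
eef_rot: [3.14, 0.001, 2.776]
wrist_force: [-0.5, 1.1, -2.5]
finger_gap: 15.5
finger_force: 60.0
```

```bash
python3 - <<'E'
from h import *
S=camera("scene");s=read_state();print(s["clock"],s["eef_pos"],s["wrist_force"],s["moment"])
x,y,w,h=100,100,240,160
cv2.imwrite("pics/g.png",cv2.resize(S["image"][y:y+h,x:x+w,::-1],None,fx=3.3,fy=3.3,interpolation=cv2.INTER_CUBIC))
E
```

```text
7.7 [413.47133689 274.17878039 149.44564602] [ 0.44376858  0.83395085 -2.42633022] [0.07444377 0.10121777 0.00541545]
```

View pics/g.png

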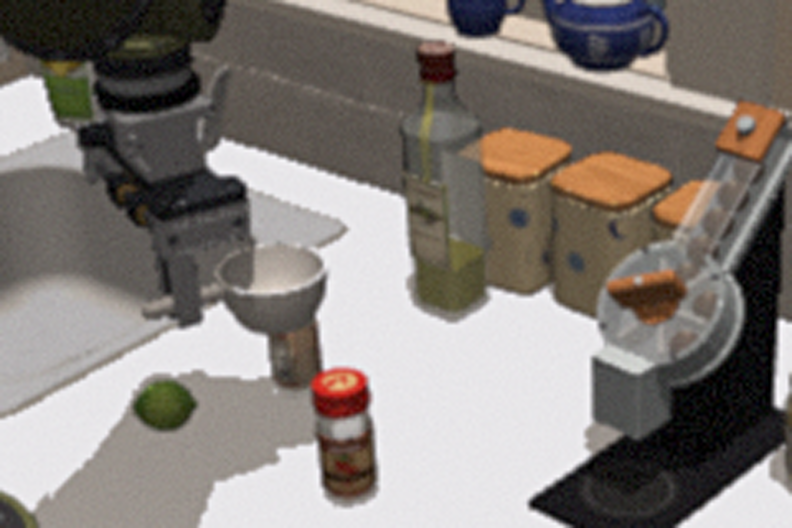

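servo_tool --motion '[{"wx": 0, "wy": 0, "wz": -0.03, "dx": -0.04, "dy": -0.12, "dz": 0, "fingers": 1}, {"wx": 0, "wy": 0, "wz": -0.08, "dx": -0.12, "dy": -0.38, "dz": 0, "fingers": 1}, {"wx": 0, "wy": 0, "wz": -0.13, "dx": -0.21, "dy": -0.65, "dz": 0, "fingers": 1}, {"wx": 0, "wy": 0, "wz": -0.15, "dx": -0.29, "dy": -0.905, "dz": 0, "fingers": 1}]'

```text
clock: 8.1
eef_pos: [407.4, 178.2, 148.2]
eef_rot: [-3.141, -0.002, 3.08]
wrist_force: [0.5, 0.4, -2.6]
finger_gap: 15.5
finger_force: 60.0
```

servo_tool --motion '[{"wx": 0, "wy": 0, "wz": 0, "dx": -0.01, "dy": -0.3, "dz": 0, "fingers": 1}, {"wx": 0, "wy": 0, "wz": 0, "dx": -0.015, "dy": -0.6, "dz": 0, "fingers": 1}, {"wx": 0, "wy": 0, "wz": 0, "dx": -0.02, "dy": -0.95, "dz": 0, "fingers": 1}]'

```text
clock: 8.4
eef_pos: [403.2, 83.4, 148.4]
eef_rot: [-3.141, -0.002, 3.076]
wrist_force: [1.2, 0.8, -1.8]
finger_gap: 15.6
finger_force: 60.0
```

servo_tool --motion '[{"wx": 0, "wy": 0, "wz": 0, "dx": 0, "dy": -0.3, "dz": 0.1, "fingers": 1}, {"wx": 0, "wy": 0, "wz": 0, "dx": 0, "dy": -0.55, "dz": 0.25, "fingers": 1}, {"wx": 0, "wy": 0, "wz": 0, "dx": 0, "dy": -0.8, "dz": 0.45, "fingers": 1}, {"wx": 0, "wy": 0, "wz": 0, "dx": 0, "dy": -0.95, "dz": 0.6, "fingers": 1}, {"wx": 0, "wy": 0, "wz": 0, "dx": 0, "dy": -0.95, "dz": 0.6, "fingers": 1}]'

```text
clock: 8.9
eef_pos: [396.0, -11.4, 87.2]
eef_rot: [3.142, -0.005, 3.074]
wrist_force: [-0.4, 0.4, -1.9]
finger_gap: 15.1
finger_force: 60.0
```

servo_tool --motion '[{"wx": 0, "wy": 0, "wz": 0, "dx": 0, "dy": 0, "dz": 0.15, "fingers": 1}, {"wx": 0, "wy": 0, "wz": 0, "dx": 0, "dy": 0, "dz": 0.35, "fingers": 1}, {"wx": 0, "wy": 0, "wz": 0, "dx": 0, "dy": 0, "dz": 0.54, "fingers": 1}, {"wx": 0, "wy": 0, "wz": 0, "dx": 0, "dy": 0, "dz": 0.54, "fingers": 1}]'

```text
clock: 9.3
eef_pos: [396.4, -9.6, 33.9]
eef_rot: [3.141, -0.004, 3.076]
wrist_force: [-0.3, -0.4, -1.4]
finger_gap: 15.6
finger_force: 60.0
```

```bash
sed -i 's/^S=camera.*/S=camera("scene");T=camera("top")/' fit.py; python3 - <<'E'
from fit import *
s=read_state();print(s["clock"],s["eef_pos"],s["eef_rot"],s["moment"])
Z=np.zeros((420,560),np.float32)
ig=np.zeros((420,560),np.float32)
bS=None
c=S
for r in trace("bowl",c)[:3]+trace("bowl_handle",c)[:3]: print(np.round(r["location"]),round(r["conf"],2),r["pixels"].sum())
n=proj(S,(472,-16,40));print("expect",n,proj(T,(472,-16,60)))
bS=mk("bowl",S,n)
cup=[np.vstack([ring(44.5,46),ring(29,0)])]
if bS is not None:
    ys,xs=np.nonzero(bS);print(xs.min(),xs.max(),ys.min(),ys.max())
    for z in(15,): print(fit([q+[0,0,z] for q in cup],[472,-16,0],[(S,bS,Z)],[10,10,.1]))
    cv2.imwrite("pics/k.png",np.hstack([cv2.resize(S["image"][150:300,190:350,::-1],None,fx=3.3,fy=3.3,interpolation=cv2.INTER_CUBIC)]))
# right rim edge etc
E
```

```text
disp [ 6.46856e+02 -2.76810e+01 -6.60000e-02] [-0.3  0.1  0.7  0.9  0.6 -0.3 -0.5 -0.6 -0.9 -0.6  0.6 -0.2]
disp [ 6.4775e+02 -2.7304e+01 -6.9000e-02 -2.6610e+00] [-0.5 -0.2  0.5  0.7  0.6 -0.3 -0.5 -0.6 -0.8 -0.   0.6  0.4]
9.4 [397.77633639  -9.92093208  35.91799749] [ 3.14158419e+00 -4.35699723e-04  3.07629228e+00] [0.0153661  0.12823956 0.00873472]
[262. 266.] 0.73 574
[351. 230.] 0.65 948
[264. 264.] 0.93 623
expect [261.1110318  259.13035134] [275.00608109 244.71621379]
229 277 249 278
(array([ 4.63493004e+02, -2.23244995e+01,  2.24035351e-01]), np.float64(0.83678138256073))
```

servo_tool --motion '[{"wx": 0, "wy": 0, "wz": 0, "dx": -0.12, "dy": 0, "dz": 0, "fingers": 1}, {"wx": 0, "wy": 0, "wz": 0, "dx": -0.35, "dy": 0, "dz": 0, "fingers": 1}, {"wx": 0, "wy": 0, "wz": 0, "dx": -0.6, "dy": -0.01, "dz": 0, "fingers": 1}, {"wx": 0, "wy": 0, "wz": 0, "dx": -0.85, "dy": -0.014, "dz": 0, "fingers": 1}, {"wx": 0, "wy": 0, "wz": 0, "dx": -1.0, "dy": -0.014, "dz": 0, "fingers": 1}]'

```text
clock: 10.05
eef_pos: [499.2, -18.5, 36.3]
eef_rot: [-3.141, 0.002, 3.076]
wrist_force: [-0.1, -1.0, -1.8]
finger_gap: 15.6
finger_force: 60.0
```

servo_tool --motion '[{"wx": 0, "wy": 0, "wz": 0, "dx": -0.12, "dy": 0, "dz": 0, "fingers": 1}, {"wx": 0, "wy": 0, "wz": 0, "dx": -0.17, "dy": 0, "dz": 0, "fingers": 1}, {"wx": 0, "wy": 0, "wz": 0, "dx": -0.17, "dy": 0, "dz": 0.03, "fingers": 1}, {"wx": 0, "wy": 0, "wz": 0, "dx": -0.17, "dy": 0, "dz": 0.06, "fingers": 1}, {"wx": 0, "wy": 0, "wz": 0, "dx": -0.17, "dy": 0, "dz": 0.075, "fingers": 1}, {"wx": 0, "wy": 0, "wz": 0, "dx": -0.17, "dy": 0, "dz": 0.075, "fingers": 1}]'

```text
clock: 10.65
eef_pos: [513.9, -19.4, 28.1]
eef_rot: [-3.142, -0.0, 3.076]
wrist_force: [-4.0, 0.2, 5.1]
finger_gap: 15.4
finger_force: 60.0
```

servo_tool --motion '[{"wx": 0, "wy": 0, "wz": 0, "dx": 0, "dy": 0, "dz": 0, "fingers": 0.4}, {"wx": 0, "wy": 0, "wz": 0, "dx": 0, "dy": 0, "dz": 0, "fingers": 0.2}, {"wx": 0, "wy": 0, "wz": 0, "dx": 0, "dy": 0, "dz": 0, "fingers": 0.2}, {"wx": 0, "wy": 0, "wz": 0, "dx": 0.05, "dy": 0, "dz": -0.2, "fingers": 0.2}, {"wx": 0, "wy": 0, "wz": 0, "dx": 0.15, "dy": 0, "dz": -0.5, "fingers": 0.2}, {"wx": 0, "wy": 0, "wz": 0, "dx": 0.4, "dy": 0, "dz": -0.8, "fingers": 0}, {"wx": 0, "wy": 0, "wz": 0, "dx": 0.7, "dy": 0, "dz": -1.0, "fingers": -0.2}]'

```text
clock: 11.35
eef_pos: [444.3, -14.9, 129.6]
eef_rot: [-3.142, 0.002, 3.076]
wrist_force: [0.6, 0.4, -0.3]
finger_gap: 50.3
finger_force: 0.0
```

servo_tool --motion '[{"wx": 0, "wy": 0, "wz": 0, "dx": 0.5, "dy": 0, "dz": -0.4, "fingers": -0.2}, {"wx": 0, "wy": 0, "wz": 0, "dx": 0.8, "dy": 0, "dz": -0.8, "fingers": -0.2}, {"wx": 0, "wy": 0, "wz": 0, "dx": 0.8, "dy": 0, "dz": -1.0, "fingers": -0.2}, {"wx": 0, "wy": 0, "wz": 0, "dx": 0.8, "dy": 0, "dz": -1.0, "fingers": -0.2}]'

```text
clock: 11.75
eef_pos: [365.1, -9.7, 231.7]
eef_rot: [-3.141, 0.007, 3.076]
wrist_force: [0.4, -0.5, 0.2]
finger_gap: 56.7
finger_force: 0.0
```

```bash
cat > k.py <<'E'
from fit import *
R=rz(d[2]);a=R@[-np.sin(.6981),0,np.cos(.6981)];u=R@[np.cos(.6981),0,np.sin(.6981)];rt=R@[0,-1.,0]
K=R@[-38.6,0,186]+[d[0],d[1],0]
def knobR(q): # tool rotation with tool y at angle q clockwise from uphill
    y=np.cos(q)*u+np.sin(q)*rt; z=-a; return np.stack([np.cross(y,z),y,z],1)
def go(pos,Rt,s=None):
    s=s or read_state(); R0=Rn.from_euler("xyz",s["eef_rot"]).as_matrix()
    return np.round(R0.T@(np.array(pos)-s["eef_pos"])/100,3), np.round(Rn.from_matrix(R0.T@Rt).as_rotvec()/2,4)
E
python3 - <<'E'
from k import *
s=read_state();print(s["clock"],s["eef_pos"],s["joints"],s["finger_gap"])
for off in(85,-15): print(off,K+a*off,go(K+a*off,knobR(-np.pi/6),s))
Z=np.zeros((420,560),np.float32)
def rs(nm,c):
    for r in trace(nm,c)[:2]: print(nm,np.round(r["location"],1),round(r["conf"],2),r["pixels"].sum())
for nm in("paddle_knob","bowl"): rs(nm,S);rs(nm,T)
# orange mask centroid in knob region vs prediction
for c in(S,T):
    p=proj(c,K+a*12);hsv=cv2.cvtColor(c["image"],cv2.COLOR_RGB2HSV)
    m=((hsv[...,0]<16)&(hsv[...,1]>110)).astype(np.uint8);x,y=p.astype(int);mm=np.zeros_like(m);mm[y-20:y+20,x-22:x+22]=m[y-20:y+20,x-22:x+22]
    ys,xs=np.nonzero(mm);print("pred",p,"orange",xs.mean(),ys.mean(),len(xs),xs.min(),xs.max(),ys.min(),ys.max(), "pred disc",proj(c,K-a*21))
v=[cv2.resize(S["image"][165:290,240:345,::-1],None,fx=3.8,fy=3.8,interpolation=cv2.INTER_CUBIC),cv2.resize(T["image"][150:275,230:330,::-1],None,fx=3.8,fy=3.8,interpolation=cv2.INTER_CUBIC)]
cv2.imwrite("pics/k.png",np.hstack(v));print(np.hstack(v).shape)
E
```

```text
disp [ 6.46856e+02 -2.76810e+01 -6.60000e-02] [-0.3  0.1  0.7  0.9  0.6 -0.3 -0.5 -0.6 -0.9 -0.6  0.6 -0.2]
disp [ 6.4775e+02 -2.7304e+01 -6.9000e-02 -2.6610e+00] [-0.5 -0.2  0.5  0.7  0.6 -0.3 -0.5 -0.6 -0.8 -0.   0.6  0.4]
11.85 [364.79974225  -9.62678261 228.06911161] [-1.26834561e-01 -1.50734434e-01  1.95163236e+00 -1.59222912e-05
  1.33918045e+00 -1.63175974e+00] 56.240111957036284
85 [553.82738256 -21.4876472  251.11550967] (array([-1.894,  0.006, -0.228]), array([-0.182 , -0.3154,  0.5018]))
-15 [617.96175757 -25.75717452 174.50902771] (array([-2.536,  0.006,  0.539]), array([-0.182 , -0.3154,  0.5018]))
paddle_knob [295.4 189.8] 0.7 255
paddle_knob [279.5 180.6] 0.79 281
bowl [288.5 243. ] 0.82 772
bowl [190.1 198.3] 0.41 545
bowl [280.5 212.6] 0.86 426
pred [293.42419091 184.43149355] orange 297.4169741697417 185.71217712177122 271 284 307 164 197 pred disc [298.54731363 190.09759334]
pred [278.70385815 189.01154906] orange 278.74594594594595 183.14054054054054 185 269 288 176 191 pred disc [279.71200318 182.28970383]
(475, 779, 3)
```

View pics/k.png

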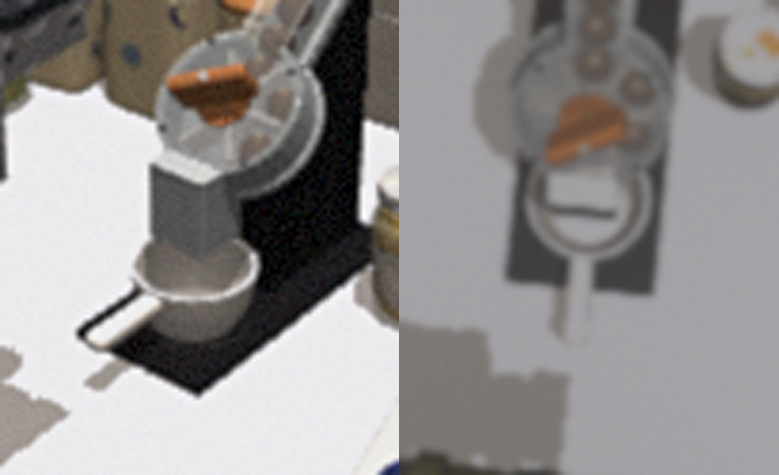

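servo_tool --motion '[{"wx": -0.02, "wy": -0.03, "wz": 0.05, "dx": -0.05, "dy": 0, "dz": -0.1, "fingers": -0.1}, {"wx": -0.04, "wy": -0.065, "wz": 0.1, "dx": -0.2, "dy": 0, "dz": -0.3, "fingers": -0.1}, {"wx": -0.06, "wy": -0.1, "wz": 0.16, "dx": -0.4, "dy": 0, "dz": -0.6, "fingers": -0.1}, {"wx": -0.08, "wy": -0.14, "wz": 0.22, "dx": -0.6, "dy": 0, "dz": -0.6, "fingers": -0.1}, {"wx": -0.1, "wy": -0.175, "wz": 0.28, "dx": -0.9, "dy": 0, "dz": -0.6, "fingers": -0.1}, {"wx": -0.12, "wy": -0.21, "wz": 0.335, "dx": -0.9, "dy": 0, "dz": -0.6, "fingers": -0.1}, {"wx": -0.14, "wy": -0.245, "wz": 0.39, "dx": -0.9, "dy": 0, "dz": -0.6, "fingers": -0.1}, {"wx": -0.16, "wy": -0.28, "wz": 0.445, "dx": -0.9, "dy": 0, "dz": -0.6, "fingers": -0.1}, {"wx": -0.182, "wy": -0.3154, "wz": 0.5018, "dx": -0.9, "dy": 0, "dz": -0.6, "fingers": -0.1}, {"wx": -0.182, "wy": -0.3154, "wz": 0.5018, "dx": -0.9, "dy": 0, "dz": -0.6, "fingers": -0.1}]'

```text
clock: 13.05
eef_pos: [453.6, -15.0, 286.4]
eef_rot: [2.515, 0.325, 1.92]
wrist_force: [0.1, 0.5, -0.4]
finger_gap: 51.9
finger_force: 0.0
```

servo_tool --motion '[{"wx": 0, "wy": 0, "wz": 0, "dx": -0.12, "dy": 0.2, "dz": 0.2, "fingers": 0}, {"wx": 0, "wy": 0, "wz": 0, "dx": -0.272, "dy": 0.475, "dz": 0.5, "fingers": 0}, {"wx": -0.001, "wy": -0.001, "wz": -0.001, "dx": -0.272, "dy": 0.475, "dz": 0.8, "fingers": 0}, {"wx": -0.001, "wy": -0.001, "wz": -0.001, "dx": -0.272, "dy": 0.475, "dz": 0.95, "fingers": 0}, {"wx": -0.001, "wy": -0.001, "wz": -0.001, "dx": -0.272, "dy": 0.475, "dz": 0.95, "fingers": 0}]'

```text
clock: 13.55
eef_pos: [557.5, -22.3, 247.2]
eef_rot: [2.52, 0.328, 1.927]
wrist_force: [-0.5, -0.1, -0.2]
finger_gap: 47.2
finger_force: 0.0
```

servo_tool --motion '[{"wx": 0, "wy": 0, "wz": 0, "dx": 0, "dy": 0, "dz": 0.3, "fingers": 0}, {"wx": 0, "wy": 0, "wz": 0, "dx": 0, "dy": 0, "dz": 0.6, "fingers": 0}, {"wx": 0, "wy": 0, "wz": 0, "dx": 0, "dy": 0, "dz": 0.8, "fingers": 0}, {"wx": 0, "wy": 0, "wz": 0, "dx": 0, "dy": 0, "dz": 0.86, "fingers": 0}, {"wx": 0, "wy": 0, "wz": 0, "dx": 0, "dy": 0, "dz": 0.86, "fingers": 0}]'

```text
clock: 14.05
eef_pos: [612.3, -26.0, 184.3]
eef_rot: [2.515, 0.329, 1.923]
wrist_force: [-0.0, 0.0, 0.8]
finger_gap: 46.7
finger_force: 0.0
```

```bash
NC=1 python3 - <<'E'
from k import *
s=read_state();print(s["clock"],s["eef_pos"],s["joints"],s["finger_gap"],s["wrist_force"])
print(go(K+a*-15,knobR(-np.pi/6),s))
E
```

```text
disp [ 6.46856e+02 -2.76810e+01 -6.60000e-02] [-0.3  0.1  0.7  0.9  0.6 -0.3 -0.5 -0.6 -0.9 -0.6  0.6 -0.2]
disp [ 6.4775e+02 -2.7304e+01 -6.9000e-02 -2.6610e+00] [-0.5 -0.2  0.5  0.7  0.6 -0.3 -0.5 -0.6 -0.8 -0.   0.6  0.4]
14.05 [612.33995571 -26.00782148 184.33665478] [-0.11607193  0.15006513  1.91669657  0.08486296  0.37880339 -0.64370142] 46.729849320687414 [-0.0192505   0.03499609  0.83377871]
(array([ 0.016, -0.014,  0.111]), array([-0.0002,  0.0002,  0.0016]))
```

servo_tool --motion '[{"wx": 0, "wy": 0, "wz": 0, "dx": 0.01, "dy": -0.01, "dz": 0.05, "fingers": 0}, {"wx": 0, "wy": 0, "wz": 0, "dx": 0.01, "dy": -0.01, "dz": 0.1, "fingers": 0}, {"wx": 0, "wy": 0, "wz": 0, "dx": 0.01, "dy": -0.01, "dz": 0.1, "fingers": 0.4}, {"wx": 0, "wy": 0, "wz": 0, "dx": 0.01, "dy": -0.01, "dz": 0.1, "fingers": 0.6}, {"wx": 0, "wy": 0, "wz": 0, "dx": 0.01, "dy": -0.01, "dz": 0.1, "fingers": 0.9}, {"wx": 0, "wy": 0, "wz": 0, "dx": 0.01, "dy": -0.01, "dz": 0.1, "fingers": 0.9}, {"wx": 0, "wy": 0, "wz": 0, "dx": 0.01, "dy": -0.01, "dz": 0.1, "fingers": 0.9}]' --newtons 30

```text
clock: 14.75
eef_pos: [617.5, -26.0, 175.7]
eef_rot: [2.514, 0.329, 1.922]
wrist_force: [-10.5, -4.5, 6.4]
finger_gap: 11.3
finger_force: 30.0
```

```bash
NC=1 python3 - <<'E' | tail -3
from k import *
s=read_state();print(s["clock"],s["eef_pos"],s["joints"],s["finger_gap"],s["wrist_force"],s["moment"])
print(go(K+a*-15,knobR(-np.pi/6),s), Rn.from_euler("xyz",s["eef_rot"]).as_matrix().T@s["wrist_force"])
E
```

```text
disp [ 6.4775e+02 -2.7304e+01 -6.9000e-02 -2.6610e+00] [-0.5 -0.2  0.5  0.7  0.6 -0.3 -0.5 -0.6 -0.8 -0.   0.6  0.4]
14.75 [617.45989233 -25.98897455 175.65529055] [-0.11452832  0.17368873  1.91233264  0.08576356  0.35893777 -0.64269459] 11.326262834764762 [-10.53267457  -4.54710749   6.44574904] [-0.85838084  0.96637286 -0.77577729]
(array([ 0.004, -0.002,  0.012]), array([-0.0001,  0.0004,  0.001 ])) [ -2.69508915  -5.80927927 -11.49564568]
```

servo_tool --motion '[{"wx": 0, "wy": 0, "wz": 0.05, "dx": 0, "dy": 0, "dz": 0, "fingers": 0.9}, {"wx": 0, "wy": 0, "wz": 0.11, "dx": 0, "dy": 0, "dz": 0, "fingers": 0.9}, {"wx": 0, "wy": 0, "wz": 0.17, "dx": 0, "dy": 0, "dz": 0, "fingers": 0.9}, {"wx": 0, "wy": 0, "wz": 0.23, "dx": 0, "dy": 0, "dz": 0, "fingers": 0.9}, {"wx": 0, "wy": 0, "wz": 0.29, "dx": 0, "dy": 0, "dz": 0, "fingers": 0.9}, {"wx": 0, "wy": 0, "wz": 0.35, "dx": 0, "dy": 0, "dz": 0, "fingers": 0.9}, {"wx": 0, "wy": 0, "wz": 0.41, "dx": 0, "dy": 0, "dz": 0, "fingers": 0.9}, {"wx": 0, "wy": 0, "wz": 0.47, "dx": 0, "dy": 0, "dz": 0, "fingers": 0.9}, {"wx": 0, "wy": 0, "wz": 0.524, "dx": 0, "dy": 0, "dz": 0, "fingers": 0.9}, {"wx": 0, "wy": 0, "wz": 0.524, "dx": 0, "dy": 0, "dz": 0, "fingers": 0.9}]'

```text
clock: 15.75
eef_pos: [616.9, -26.1, 175.3]
eef_rot: [2.515, -0.328, 1.085]
wrist_force: [-11.0, -3.4, 3.1]
finger_gap: 11.9
finger_force: 30.0
```

```bash
NC=1 python3 - <<'E' | tail -3
from k import *
s=read_state();print(s["clock"],s["eef_pos"],s["joints"],s["finger_gap"],s["wrist_force"],s["moment"])
print(go(K+a*-15,knobR(np.pi/6),s), Rn.from_euler("xyz",s["eef_rot"]).as_matrix().T@s["wrist_force"])
S=camera("scene")
cv2.imwrite("pics/n1.png",cv2.resize(S["image"][120:290,230:390,::-1],None,fx=3.5,fy=3.5,interpolation=cv2.INTER_CUBIC))
E
```

```text
disp [ 6.4775e+02 -2.7304e+01 -6.9000e-02 -2.6610e+00] [-0.5 -0.2  0.5  0.7  0.6 -0.3 -0.5 -0.6 -0.8 -0.   0.6  0.4]
15.75 [616.93492673 -26.05182171 175.25300552] [-0.11472771  0.17341214  1.91313389  0.0855868   0.35972797  0.4091698 ] 11.870055059329621 [-11.03760629  -3.39173203   3.09431541] [-0.44403185  1.55936742 -0.45919418]
(array([0.005, 0.001, 0.012]), array([-0.0002,  0.0006, -0.0014])) [-6.72445341 -3.36193515 -9.29443409]
```

View pics/n1.png

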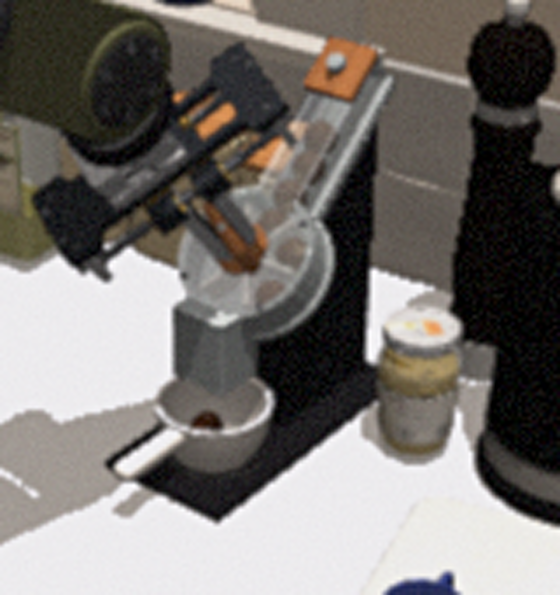

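servo_tool --motion '[{"wx": 0, "wy": 0, "wz": 0, "dx": 0, "dy": 0, "dz": 0, "fingers": 0.9}, {"wx": 0, "wy": 0, "wz": 0.06, "dx": 0, "dy": 0, "dz": 0, "fingers": 0.9}, {"wx": 0, "wy": 0, "wz": 0.12, "dx": 0, "dy": 0, "dz": 0, "fingers": 0.9}, {"wx": 0, "wy": 0, "wz": 0.18, "dx": 0, "dy": 0, "dz": 0, "fingers": 0.9}, {"wx": 0, "wy": 0, "wz": 0.24, "dx": 0, "dy": 0, "dz": 0, "fingers": 0.9}, {"wx": 0, "wy": 0, "wz": 0.3, "dx": 0, "dy": 0, "dz": 0, "fingers": 0.9}, {"wx": 0, "wy": 0, "wz": 0.36, "dx": 0, "dy": 0, "dz": 0, "fingers": 0.9}, {"wx": 0, "wy": 0, "wz": 0.42, "dx": 0, "dy": 0, "dz": 0, "fingers": 0.9}, {"wx": 0, "wy": 0, "wz": 0.48, "dx": 0, "dy": 0, "dz": 0, "fingers": 0.9}, {"wx": 0, "wy": 0, "wz": 0.524, "dx": 0, "dy": 0, "dz": 0, "fingers": 0.9}]'

```text
clock: 16.8
eef_pos: [616.7, -25.5, 175.0]
eef_rot: [-3.138, -0.696, -0.072]
wrist_force: [-14.2, 3.7, 3.0]
finger_gap: 12.0
finger_force: 30.0
```

servo_tool --motion '[{"wx": 0, "wy": 0, "wz": 0, "dx": 0, "dy": 0, "dz": 0, "fingers": 0.9}, {"wx": 0, "wy": 0, "wz": 0, "dx": 0, "dy": 0, "dz": 0, "fingers": 0.5}, {"wx": 0, "wy": 0, "wz": 0, "dx": 0, "dy": 0, "dz": 0, "fingers": 0}, {"wx": 0, "wy": 0, "wz": 0, "dx": 0, "dy": 0, "dz": 0, "fingers": 0}, {"wx": 0, "wy": 0, "wz": 0, "dx": 0, "dy": 0, "dz": -0.2, "fingers": 0}, {"wx": 0, "wy": 0, "wz": 0, "dx": 0, "dy": 0, "dz": -0.5, "fingers": 0}]'

```text
clock: 17.4
eef_pos: [585.2, -23.7, 213.2]
eef_rot: [3.141, -0.697, -0.066]
wrist_force: [1.0, -0.3, 0.3]
finger_gap: 46.1
finger_force: 0.0
```

```bash
NC=1 python3 - <<'E' | tail -5
from k import *
s=read_state();print(s["clock"],s["eef_pos"],s["joints"],s["finger_gap"],s["wrist_force"],s["moment"])
print(go(K+a*-15,knobR(np.pi/2),s))
S=camera("scene");T=camera("top")
for c in(S,T):
  for r in trace("nut_1",c)[:6]: print(np.round(r["location"]),round(r["conf"],2),r["pixels"].sum(),end=";")
E
```

```text
disp [ 6.46856e+02 -2.76810e+01 -6.60000e-02] [-0.3  0.1  0.7  0.9  0.6 -0.3 -0.5 -0.6 -0.9 -0.6  0.6 -0.2]
disp [ 6.4775e+02 -2.7304e+01 -6.9000e-02 -2.6610e+00] [-0.5 -0.2  0.5  0.7  0.6 -0.3 -0.5 -0.6 -0.8 -0.   0.6  0.4]
17.4 [585.19363646 -23.74774178 213.20678855] [-0.11812944  0.04944497  1.95238544  0.07553883  0.44467527  1.46268628] 46.11280581324318 [ 1.00341426 -0.25335298  0.34722614] [0.02551946 0.36960843 0.02830436]
(array([ 0.003, -0.002,  0.507]), array([0.0003, 0.0006, 0.0001]))
[296. 192.] 0.36 233;
```

servo_tool --motion '[{"wx": 0, "wy": 0, "wz": -0.07, "dx": 0, "dy": 0, "dz": 0, "fingers": 0}, {"wx": 0, "wy": 0, "wz": -0.14, "dx": 0, "dy": 0, "dz": 0, "fingers": 0}, {"wx": 0, "wy": 0, "wz": -0.21, "dx": 0, "dy": 0, "dz": 0, "fingers": 0}, {"wx": 0, "wy": 0, "wz": -0.28, "dx": 0, "dy": 0, "dz": 0, "fingers": 0}, {"wx": 0, "wy": 0, "wz": -0.35, "dx": 0, "dy": 0, "dz": 0, "fingers": 0}, {"wx": 0, "wy": 0, "wz": -0.42, "dx": 0, "dy": 0, "dz": 0, "fingers": 0}, {"wx": 0, "wy": 0, "wz": -0.49, "dx": 0, "dy": 0, "dz": 0, "fingers": 0}, {"wx": 0, "wy": 0, "wz": -0.56, "dx": 0, "dy": 0, "dz": 0, "fingers": 0}, {"wx": 0, "wy": 0, "wz": -0.63, "dx": 0, "dy": 0, "dz": 0, "fingers": 0}, {"wx": 0, "wy": 0, "wz": -0.7, "dx": 0, "dy": 0, "dz": 0, "fingers": 0}]'

```text
clock: 18.6
eef_pos: [585.9, -23.8, 212.7]
eef_rot: [2.451, -0.105, 1.377]
wrist_force: [0.9, -0.1, -0.2]
finger_gap: 47.1
finger_force: 0.0
```

servo_tool --motion '[{"wx": 0, "wy": 0, "wz": -0.07, "dx": 0, "dy": 0, "dz": 0, "fingers": 0}, {"wx": 0, "wy": 0, "wz": -0.14, "dx": 0, "dy": 0, "dz": 0, "fingers": 0}, {"wx": 0, "wy": 0, "wz": -0.21, "dx": 0, "dy": 0, "dz": 0, "fingers": 0}, {"wx": 0, "wy": 0, "wz": -0.28, "dx": 0, "dy": 0, "dz": 0, "fingers": 0}, {"wx": 0, "wy": 0, "wz": -0.35, "dx": 0, "dy": 0, "dz": 0, "fingers": 0}, {"wx": 0, "wy": 0, "wz": -0.42, "dx": 0, "dy": 0, "dz": 0, "fingers": 0}, {"wx": 0, "wy": 0, "wz": -0.49, "dx": 0, "dy": 0, "dz": 0, "fingers": 0}, {"wx": 0, "wy": 0, "wz": -0.56, "dx": 0, "dy": 0, "dz": 0, "fingers": 0}, {"wx": 0, "wy": 0, "wz": -0.63, "dx": 0, "dy": 0, "dz": 0, "fingers": 0}, {"wx": 0, "wy": 0, "wz": -0.7, "dx": 0, "dy": 0, "dz": 0, "fingers": 0}]'

```text
clock: 19.6
eef_pos: [586.0, -23.8, 212.7]
eef_rot: [2.873, 0.652, 2.648]
wrist_force: [0.1, 0.4, -0.4]
finger_gap: 47.1
finger_force: 0.0
```

servo_tool --motion '[{"wx": 0, "wy": 0, "wz": -0.07, "dx": 0, "dy": 0, "dz": 0, "fingers": 0}, {"wx": 0, "wy": 0, "wz": -0.14, "dx": 0, "dy": 0, "dz": 0, "fingers": 0}, {"wx": 0, "wy": 0, "wz": -0.17, "dx": 0, "dy": 0, "dz": 0, "fingers": 0}, {"wx": 0, "wy": 0, "wz": -0.17, "dx": 0, "dy": 0, "dz": 0.1, "fingers": 0}, {"wx": 0, "wy": 0, "wz": -0.17, "dx": 0, "dy": 0, "dz": 0.2, "fingers": 0}]'

```text
clock: 20.1
eef_pos: [599.2, -24.6, 197.4]
eef_rot: [3.139, 0.699, 3.071]
wrist_force: [0.2, -0.8, -0.2]
finger_gap: 47.1
finger_force: 0.0
```

```bash
NC=1 python3 - <<'E' | tail -3
from k import *
s=read_state();print(s["clock"],s["eef_pos"],s["joints"],s["finger_gap"],s["wrist_force"],s["moment"])
print(go(K+a*-14,knobR(-np.pi/2),s))
E
```

```text
disp [ 6.4775e+02 -2.7304e+01 -6.9000e-02 -2.6610e+00] [-0.5 -0.2  0.5  0.7  0.6 -0.3 -0.5 -0.6 -0.8 -0.   0.6  0.4]
20.1 [599.16562132 -24.64746368 197.40817345] [-0.11639951  0.10226826  1.936928    0.07972116  0.40562791 -1.67889127] 47.12634394963145 [ 0.19545881 -0.83494337 -0.2149953 ] [ 0.08226652  0.35079855 -0.02317827]
(array([0.003, 0.002, 0.286]), array([-0.0003,  0.0002, -0.0017]))
```

servo_tool --motion '[{"wx": 0, "wy": 0, "wz": 0, "dx": 0, "dy": 0, "dz": 0.15, "fingers": 0}, {"wx": 0, "wy": 0, "wz": 0, "dx": 0, "dy": 0, "dz": 0.28, "fingers": 0}, {"wx": 0, "wy": 0, "wz": 0, "dx": 0, "dy": 0, "dz": 0.28, "fingers": 0.4}, {"wx": 0, "wy": 0, "wz": 0, "dx": 0, "dy": 0, "dz": 0.28, "fingers": 0.6}, {"wx": 0, "wy": 0, "wz": 0, "dx": 0, "dy": 0, "dz": 0.28, "fingers": 0.9}, {"wx": 0, "wy": 0, "wz": 0, "dx": 0, "dy": 0, "dz": 0.28, "fingers": 0.9}, {"wx": 0, "wy": 0, "wz": 0, "dx": 0, "dy": 0, "dz": 0.28, "fingers": 0.9}]' --newtons 30

```text
clock: 20.8
eef_pos: [616.5, -25.6, 177.9]
eef_rot: [3.141, 0.7, 3.073]
wrist_force: [-2.4, 8.1, 2.8]
finger_gap: 12.0
finger_force: 30.0
```

servo_tool --motion '[{"wx": 0, "wy": 0, "wz": 0.05, "dx": 0, "dy": 0, "dz": 0, "fingers": 0.9}, {"wx": 0, "wy": 0, "wz": 0.11, "dx": 0, "dy": 0, "dz": 0, "fingers": 0.9}, {"wx": 0, "wy": 0, "wz": 0.17, "dx": 0, "dy": 0, "dz": 0, "fingers": 0.9}, {"wx": 0, "wy": 0, "wz": 0.23, "dx": 0, "dy": 0, "dz": 0, "fingers": 0.9}, {"wx": 0, "wy": 0, "wz": 0.29, "dx": 0, "dy": 0, "dz": 0, "fingers": 0.9}, {"wx": 0, "wy": 0, "wz": 0.35, "dx": 0, "dy": 0, "dz": 0, "fingers": 0.9}, {"wx": 0, "wy": 0, "wz": 0.41, "dx": 0, "dy": 0, "dz": 0, "fingers": 0.9}, {"wx": 0, "wy": 0, "wz": 0.47, "dx": 0, "dy": 0, "dz": 0, "fingers": 0.9}, {"wx": 0, "wy": 0, "wz": 0.524, "dx": 0, "dy": 0, "dz": 0, "fingers": 0.9}, {"wx": 0, "wy": 0, "wz": 0.524, "dx": 0, "dy": 0, "dz": 0, "fingers": 0.9}]'

```text
clock: 21.8
eef_pos: [616.1, -26.2, 177.5]
eef_rot: [2.511, 0.325, 1.915]
wrist_force: [-6.7, -4.0, 2.6]
finger_gap: 11.6
finger_force: 30.0
```

servo_tool --motion '[{"wx": 0, "wy": 0, "wz": 0, "dx": 0, "dy": 0, "dz": 0, "fingers": 0.9}, {"wx": 0, "wy": 0, "wz": 0, "dx": 0, "dy": 0, "dz": 0, "fingers": 0.5}, {"wx": 0, "wy": 0, "wz": 0, "dx": 0, "dy": 0, "dz": 0, "fingers": 0}, {"wx": 0, "wy": 0, "wz": 0, "dx": 0, "dy": 0, "dz": 0, "fingers": 0}, {"wx": 0, "wy": 0, "wz": 0, "dx": 0, "dy": 0, "dz": -0.2, "fingers": 0}, {"wx": 0, "wy": 0, "wz": 0, "dx": 0, "dy": 0, "dz": -0.5, "fingers": 0}, {"wx": 0, "wy": 0, "wz": 0, "dx": 0, "dy": 0, "dz": -0.9, "fingers": 0}]'

```text
clock: 22.5
eef_pos: [557.9, -21.8, 245.8]
eef_rot: [2.514, 0.326, 1.919]
wrist_force: [0.1, -0.5, -0.6]
finger_gap: 46.9
finger_force: 0.0
```

```bash
NC=1 python3 - <<'E' | tail -4
from k import *
s=read_state();print(s["clock"],s["eef_pos"],s["joints"],s["finger_gap"],s["wrist_force"])
Rd=Rn.from_euler("xyz",[np.pi,0,3.0757]).as_matrix()
print(go((400,-11,230),Rd,s))
E
```

```text
disp [ 6.46856e+02 -2.76810e+01 -6.60000e-02] [-0.3  0.1  0.7  0.9  0.6 -0.3 -0.5 -0.6 -0.9 -0.6  0.6 -0.2]
disp [ 6.4775e+02 -2.7304e+01 -6.9000e-02 -2.6610e+00] [-0.5 -0.2  0.5  0.7  0.6 -0.3 -0.5 -0.6 -0.8 -0.   0.6  0.4]
22.5 [557.86820438 -21.77295131 245.76771593] [-0.12151474 -0.0556754   1.97543987  0.06922947  0.52666246 -0.62360603] 46.850302369479955 [ 0.06692753 -0.53847858 -0.55144411]
(array([ 0.657, -1.139, -0.895]), array([ 0.1822,  0.3156, -0.5028]))
```

servo_tool --motion '[{"wx": 0.01, "wy": 0.02, "wz": -0.03, "dx": 0.1, "dy": -0.2, "dz": -0.3, "fingers": 0}, {"wx": 0.03, "wy": 0.06, "wz": -0.09, "dx": 0.3, "dy": -0.5, "dz": -0.6, "fingers": 0}, {"wx": 0.05, "wy": 0.095, "wz": -0.15, "dx": 0.5, "dy": -0.8, "dz": -0.8, "fingers": 0}, {"wx": 0.07, "wy": 0.13, "wz": -0.21, "dx": 0.57, "dy": -0.98, "dz": -0.8, "fingers": 0.1}, {"wx": 0.09, "wy": 0.165, "wz": -0.265, "dx": 0.57, "dy": -0.98, "dz": -0.8, "fingers": 0.15}, {"wx": 0.11, "wy": 0.2, "wz": -0.32, "dx": 0.57, "dy": -0.98, "dz": -0.8, "fingers": 0.15}, {"wx": 0.135, "wy": 0.235, "wz": -0.375, "dx": 0.57, "dy": -0.98, "dz": -0.8, "fingers": 0.15}, {"wx": 0.16, "wy": 0.275, "wz": -0.435, "dx": 0.57, "dy": -0.98, "dz": -0.8, "fingers": 0.15}, {"wx": 0.182, "wy": 0.3156, "wz": -0.5028, "dx": 0.57, "dy": -0.98, "dz": -0.8, "fingers": 0.15}, {"wx": 0.182, "wy": 0.3156, "wz": -0.5028, "dx": 0.57, "dy": -0.98, "dz": -0.8, "fingers": 0.15}]'

```text
clock: 23.5
eef_pos: [421.5, -11.7, 234.2]
eef_rot: [-3.141, 0.001, 3.079]
wrist_force: [-0.4, -0.3, -0.3]
finger_gap: 39.9
finger_force: 0.0
```

```bash
python3 - <<'E' | tail -22
from k import *
s=read_state();print(s["clock"],s["eef_pos"],s["joints"],s["finger_gap"],s["wrist_force"])
Rd=Rn.from_euler("xyz",[np.pi,0,3.0757]).as_matrix()
print(go((513.9-16,-18.4,125),Rd,s));print(go((513.9,-19.4,30),Rd,s))
Z=np.zeros((420,560),np.float32)
pS=proj(S,(590,-24,35));pT=proj(T,(590,-24,50));print(pS,pT)
bS=mk("bowl",S,pS+[-5,0]);bT=mk("bowl",T,pT+[0,8])
print(fit([q+[0,0,8] for q in bowl],[590,-24,-.066],[(S,bS,Z)],[5,5,.1]))
v=[cv2.resize(S["image"][165:290,240:345,::-1],None,fx=3.8,fy=3.8,interpolation=cv2.INTER_CUBIC),cv2.resize(T["image"][110:235,230:330,::-1],None,fx=3.8,fy=3.8,interpolation=cv2.INTER_CUBIC)]
cv2.imwrite("pics/n3.png",np.hstack(v))
E
```

```text
disp [ 6.46856e+02 -2.76810e+01 -6.60000e-02] [-0.3  0.1  0.7  0.9  0.6 -0.3 -0.5 -0.6 -0.9 -0.6  0.6 -0.2]
disp [ 6.4775e+02 -2.7304e+01 -6.9000e-02 -2.6610e+00] [-0.5 -0.2  0.5  0.7  0.6 -0.3 -0.5 -0.6 -0.8 -0.   0.6  0.4]
23.6 [420.91914276 -11.75719747 234.16479705] [-1.15798740e-01 -1.95349947e-02  1.81723283e+00  1.34573808e-03
  1.34051063e+00 -1.61903893e+00] 40.13206583521621 [-0.8579369   0.1902614  -0.45560757]
(array([-0.769, -0.015,  1.094]), array([ 0.0006,  0.0017, -0.001 ]))
(array([-0.926, -0.016,  2.045]), array([ 0.0006,  0.0017, -0.001 ]))
[290.7859661  239.53229995] [279.35512601 201.61458195]
(array([ 5.87342025e+02, -2.52026205e+01, -4.45713873e-02]), np.float64(0.4750196039676666))
```

View pics/n3.png

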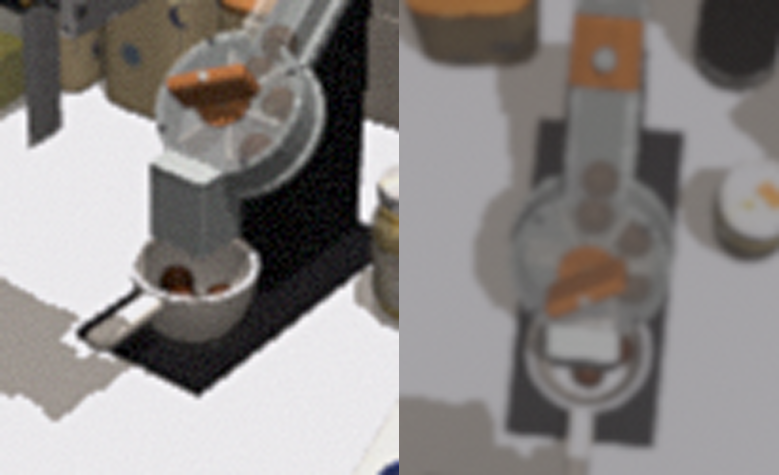

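servo_tool --motion '[{"wx": 0, "wy": 0, "wz": 0, "dx": -0.2, "dy": 0, "dz": 0.3, "fingers": 0.15}, {"wx": 0, "wy": 0.001, "wz": -0.001, "dx": -0.45, "dy": -0.01, "dz": 0.6, "fingers": 0.15}, {"wx": 0, "wy": 0.001, "wz": -0.001, "dx": -0.77, "dy": -0.015, "dz": 0.95, "fingers": 0.15}, {"wx": 0, "wy": 0.001, "wz": -0.001, "dx": -0.77, "dy": -0.015, "dz": 1.0, "fingers": 0.15}, {"wx": 0, "wy": 0.001, "wz": -0.001, "dx": -0.77, "dy": -0.015, "dz": 1.0, "fingers": 0.15}]'

```text
clock: 24.2
eef_pos: [497.0, -18.8, 133.9]
eef_rot: [3.141, -0.001, 3.076]
wrist_force: [0.2, 0.1, 1.2]
finger_gap: 39.5
finger_force: 0.0
```

servo_tool --motion '[{"wx": 0, "wy": 0, "wz": 0, "dx": -0.05, "dy": 0, "dz": 0.2, "fingers": 0.15}, {"wx": 0, "wy": 0, "wz": 0, "dx": -0.1, "dy": 0, "dz": 0.5, "fingers": 0.15}, {"wx": 0, "wy": 0, "wz": 0, "dx": -0.16, "dy": 0, "dz": 0.8, "fingers": 0.15}, {"wx": 0, "wy": 0, "wz": 0, "dx": -0.16, "dy": 0, "dz": 0.95, "fingers": 0.15}, {"wx": 0, "wy": 0, "wz": 0, "dx": -0.16, "dy": 0, "dz": 0.95, "fingers": 0.15}]'

```text
clock: 24.7
eef_pos: [513.1, -19.7, 40.2]
eef_rot: [3.141, 0.001, 3.077]
wrist_force: [-0.0, 0.1, -0.3]
finger_gap: 40.2
finger_force: 0.0
```

servo_tool --motion '[{"wx": 0, "wy": 0, "wz": 0, "dx": 0, "dy": 0, "dz": 0.12, "fingers": 0.15}, {"wx": 0, "wy": 0, "wz": 0, "dx": 0, "dy": 0, "dz": 0.12, "fingers": 0.4}, {"wx": 0, "wy": 0, "wz": 0, "dx": 0, "dy": 0, "dz": 0.12, "fingers": 0.6}, {"wx": 0, "wy": 0, "wz": 0, "dx": 0, "dy": 0, "dz": 0.12, "fingers": 1}, {"wx": 0, "wy": 0, "wz": 0, "dx": 0, "dy": 0, "dz": 0.12, "fingers": 1}, {"wx": 0, "wy": 0, "wz": 0, "dx": 0, "dy": 0, "dz": 0.12, "fingers": 1}, {"wx": 0, "wy": 0, "wz": 0, "dx": 0, "dy": 0, "dz": 0.12, "fingers": 1}]' --newtons 60

```text
clock: 25.4
eef_pos: [513.9, -19.7, 28.0]
eef_rot: [3.141, 0.001, 3.078]
wrist_force: [-3.1, -0.4, 3.9]
finger_gap: 15.3
finger_force: 60.0
```

servo_tool --motion '[{"wx": 0, "wy": 0, "wz": 0, "dx": 0, "dy": 0, "dz": -0.04, "fingers": 1}, {"wx": 0, "wy": 0, "wz": 0, "dx": 0, "dy": 0, "dz": -0.08, "fingers": 1}, {"wx": 0, "wy": 0, "wz": 0, "dx": 0.03, "dy": 0, "dz": -0.08, "fingers": 1}, {"wx": 0, "wy": 0, "wz": 0, "dx": 0.13, "dy": 0, "dz": -0.08, "fingers": 1}, {"wx": 0, "wy": 0, "wz": 0, "dx": 0.29, "dy": 0, "dz": -0.08, "fingers": 1}, {"wx": 0, "wy": 0, "wz": 0, "dx": 0.46, "dy": 0, "dz": -0.08, "fingers": 1}, {"wx": 0, "wy": 0, "wz": 0, "dx": 0.63, "dy": 0, "dz": -0.08, "fingers": 1}, {"wx": 0, "wy": 0, "wz": 0, "dx": 0.8, "dy": 0, "dz": -0.08, "fingers": 1}, {"wx": 0, "wy": 0, "wz": 0, "dx": 0.93, "dy": 0, "dz": -0.08, "fingers": 1}, {"wx": 0, "wy": 0, "wz": 0, "dx": 1.0, "dy": 0, "dz": -0.08, "fingers": 1}]'

```text
clock: 26.4
eef_pos: [412.4, -13.1, 35.5]
eef_rot: [3.141, -0.0, 3.078]
wrist_force: [0.8, 0.9, -3.7]
finger_gap: 15.4
finger_force: 60.0
```

```bash
python3 - <<'E' | tail -22
from k import *
s=read_state();print(s["clock"],s["eef_pos"],s["eef_rot"],s["finger_gap"],s["wrist_force"],s["moment"])
for c in(S,T):
  for r in trace("nut_1",c)[:6]: print(np.round(r["location"]),round(r["conf"],2),r["pixels"].sum(),end=";")
print(proj(S,(488,-18,35)),proj(T,(488,-18,35)))
E
```

```text
disp [ 6.46856e+02 -2.76810e+01 -6.60000e-02] [-0.3  0.1  0.7  0.9  0.6 -0.3 -0.5 -0.6 -0.9 -0.6  0.6 -0.2]
disp [ 6.4775e+02 -2.7304e+01 -6.9000e-02 -2.6610e+00] [-0.5 -0.2  0.5  0.7  0.6 -0.3 -0.5 -0.6 -0.8 -0.   0.6  0.4]
26.5 [413.23468106 -13.16972568  35.6661966 ] [3.14138543e+00 2.55548046e-04 3.07770904e+00] 15.17902835935524 [ 1.02698525 -1.71004356 -1.55950942] [ 0.01056893  0.13819024 -0.04904728]
[272. 245.] 0.6 53;[281. 238.] 0.5 70;[265.69680922 257.8443268 ] [276.15875329 239.28658301]
```

```bash
python3 - <<'E' | tail -22
from k import *
for nm,c in(("S",S),("T",T)):
  for q in("nut_1","bowl","bowl_handle"):
    for r in trace(q,c)[:5]:
      p=r["location"];ys,xs=np.nonzero(r["pixels"]); print(nm,q,np.round(p),round(r["conf"],2),r["pixels"].sum(),"box",xs.min(),xs.max(),ys.min(),ys.max(),"z20",np.round(onz(c,p,20)[:2]),"z35",np.round(onz(c,p,35)[:2]),"rgb",c["image"][r["pixels"]].mean(0).astype(int))
# predicted silhouettes
m=sil(S,[q+[0,0,15.7] for q in bowl],[489,-18,-.064]);ys,xs=np.nonzero(m);print("pred bowl S",xs.min(),xs.max(),ys.min(),ys.max())
# brown pixels
for nm,c,X in(("S",S,(489,-18,40)),("T",T,(489,-18,40))):
    p=proj(c,X).astype(int);hsv=cv2.cvtColor(c["image"],cv2.COLOR_RGB2HSV)
    m=((hsv[...,0]<18)&(hsv[...,1]>90)).astype(np.uint8);mm=np.zeros_like(m);mm[p[1]-35:p[1]+25,p[0]-35:p[0]+35]=m[p[1]-35:p[1]+25,p[0]-35:p[0]+35]
    n,l,st,ce=cv2.connectedComponentsWithStats(mm)
    for i in range(1,n):
        if st[i,4]>4: print(nm,"brown",st[i],np.round(ce[i]),np.round(onz(c,ce[i],36)[:2]))
E
```

```text
disp [ 6.46856e+02 -2.76810e+01 -6.60000e-02] [-0.3  0.1  0.7  0.9  0.6 -0.3 -0.5 -0.6 -0.9 -0.6  0.6 -0.2]
disp [ 6.4775e+02 -2.7304e+01 -6.9000e-02 -2.6610e+00] [-0.5 -0.2  0.5  0.7  0.6 -0.3 -0.5 -0.6 -0.8 -0.   0.6  0.4]
S bowl [270. 260.] 0.83 475 box 236 283 245 273 z20 [502. -19.] z35 [487. -32.] rgb [128 121 116]
S bowl [297. 192.] 0.69 286 box 284 307 182 198 z20 [835. 120.] z35 [813. 105.] rgb [108  74  51]
S bowl_handle [269. 261.] 0.83 484 box 235 283 245 274 z20 [496. -21.] z35 [481. -33.] rgb [131 124 119]
T nut_1 [282. 236.] 0.51 55 box 277 285 233 241 z20 [499. -32.] z35 [498. -32.] rgb [84 67 60]
T nut_1 [274. 246.] 0.48 69 box 271 279 241 249 z20 [469. -14.] z35 [469. -14.] rgb [77 65 58]
T nut_1 [271. 235.] 0.43 62 box 267 275 232 240 z20 [500.  -4.] z35 [499.  -4.] rgb [75 64 60]
T bowl [278. 232.] 0.97 521 box 259 291 222 250 z20 [508. -23.] z35 [507. -23.] rgb [120 116 113]
T bowl [282. 175.] 0.4 3953 box 257 304 108 227 z20 [669. -29.] z35 [666. -29.] rgb [100  92  88]
T bowl_handle [278. 235.] 0.78 596 box 259 291 222 251 z20 [501. -23.] z35 [500. -23.] rgb [119 114 112]
pred bowl S 234 284 239 276
S brown [239 233   5   4   7] [241. 234.] [534.  99.]
S brown [230 237   2   3   5] [230. 238.] [505. 111.]
S brown [261 255  14   4  35] [267. 257.] [493. -19.]
T brown [279 236   5   4  17] [281. 237.] [493. -31.]
T brown [275 243   3   4  12] [276. 244.] [474. -18.]
```

servo_tool --motion '[{"wx": 0, "wy": 0, "wz": 0, "dx": 0, "dy": 0, "dz": -0.05, "fingers": 1}, {"wx": 0, "wy": 0, "wz": 0, "dx": 0, "dy": 0, "dz": -0.17, "fingers": 1}, {"wx": 0, "wy": 0, "wz": 0, "dx": 0, "dy": -0.03, "dz": -0.32, "fingers": 1}, {"wx": 0, "wy": 0, "wz": 0, "dx": 0, "dy": -0.09, "dz": -0.48, "fingers": 1}, {"wx": 0, "wy": 0, "wz": 0, "dx": 0, "dy": -0.19, "dz": -0.63, "fingers": 1}, {"wx": 0, "wy": 0, "wz": 0.01, "dx": -0.01, "dy": -0.33, "dz": -0.75, "fingers": 1}, {"wx": 0, "wy": 0, "wz": 0.04, "dx": -0.02, "dy": -0.48, "dz": -0.84, "fingers": 1}, {"wx": 0, "wy": 0, "wz": 0.08, "dx": -0.03, "dy": -0.65, "dz": -0.9, "fingers": 1}, {"wx": 0, "wy": 0, "wz": 0.12, "dx": -0.05, "dy": -0.82, "dz": -0.9, "fingers": 1}, {"wx": 0, "wy": 0, "wz": 0.16, "dx": -0.06, "dy": -0.98, "dz": -0.9, "fingers": 1}]'

```text
clock: 28.0
eef_pos: [413.8, -112.2, 126.2]
eef_rot: [3.141, 0.001, 2.754]
wrist_force: [-0.2, 0.0, -1.1]
finger_gap: 15.8
finger_force: 60.0
```

servo_tool --motion '[{"wx": 0, "wy": 0, "wz": 0.008, "dx": -0.15, "dy": -0.08, "dz": 0, "fingers": 1}, {"wx": 0, "wy": 0, "wz": 0.008, "dx": -0.32, "dy": -0.17, "dz": 0, "fingers": 1}, {"wx": 0, "wy": 0, "wz": 0.008, "dx": -0.48, "dy": -0.26, "dz": 0, "fingers": 1}, {"wx": 0, "wy": 0, "wz": 0.008, "dx": -0.61, "dy": -0.33, "dz": 0, "fingers": 1}, {"wx": 0, "wy": 0, "wz": 0.008, "dx": -0.68, "dy": -0.365, "dz": 0, "fingers": 1}, {"wx": 0, "wy": 0, "wz": 0.008, "dx": -0.68, "dy": -0.365, "dz": 0, "fingers": 1}]'

```text
clock: 28.6
eef_pos: [463.3, -171.1, 125.7]
eef_rot: [3.141, 0.0, 2.741]
wrist_force: [-0.3, 0.5, -1.9]
finger_gap: 15.1
finger_force: 60.0
```

```bash
NC=1 python3 - <<'E' | tail -4
from k import *
s=read_state();print(s["clock"],s["eef_pos"],s["eef_rot"],s["joints"],s["finger_gap"],s["wrist_force"])
Rd=Rn.from_euler("xyz",[np.pi,0,np.pi-.4]).as_matrix()
print(go((510,-231.4,50),Rd,s))
E
```

```text
disp [ 6.4775e+02 -2.7304e+01 -6.9000e-02 -2.6610e+00] [-0.5 -0.2  0.5  0.7  0.6 -0.3 -0.5 -0.6 -0.8 -0.   0.6  0.4]
28.6 [ 463.25962167 -171.06104812  125.66420798] [3.14122102e+00 2.98809262e-04 2.74123070e+00] [-4.28115488e-01  2.60461910e-01  1.76897069e+00  4.23608929e-04
  1.11187171e+00 -1.59873752e+00] 15.131207189029437 [-0.31522824  0.46777802 -1.85355487]
(array([-0.665, -0.374,  0.757]), array([ 0.0002,  0.0001, -0.0002]))
```

servo_tool --motion '[{"wx": 0, "wy": 0, "wz": 0, "dx": -0.15, "dy": -0.08, "dz": 0, "fingers": 1}, {"wx": 0, "wy": 0, "wz": 0, "dx": -0.32, "dy": -0.18, "dz": 0.02, "fingers": 1}, {"wx": 0, "wy": 0, "wz": 0, "dx": -0.48, "dy": -0.27, "dz": 0.08, "fingers": 1}, {"wx": 0, "wy": 0, "wz": 0, "dx": -0.6, "dy": -0.34, "dz": 0.2, "fingers": 1}, {"wx": 0, "wy": 0, "wz": 0, "dx": -0.665, "dy": -0.374, "dz": 0.35, "fingers": 1}, {"wx": 0, "wy": 0, "wz": 0, "dx": -0.665, "dy": -0.374, "dz": 0.5, "fingers": 1}, {"wx": 0, "wy": 0, "wz": 0, "dx": -0.665, "dy": -0.374, "dz": 0.65, "fingers": 1}, {"wx": 0, "wy": 0, "wz": 0, "dx": -0.665, "dy": -0.374, "dz": 0.75, "fingers": 1}, {"wx": 0, "wy": 0, "wz": 0, "dx": -0.665, "dy": -0.374, "dz": 0.76, "fingers": 1}]'

```text
clock: 29.5
eef_pos: [509.2, -230.4, 48.7]
eef_rot: [3.141, -0.002, 2.742]
wrist_force: [0.8, -0.1, -1.8]
finger_gap: 15.4
finger_force: 60.0
```

```bash
python3 - <<'E' | tail -12
from k import *
s=read_state();print(s["clock"],s["eef_pos"],s["eef_rot"],s["finger_gap"],s["wrist_force"])
Z=np.zeros((420,560),np.float32)
for q in("bowl","nut_1","creamer"):
    for r in trace(q,T)[:4]:
      p=r["location"];ys,xs=np.nonzero(r["pixels"]); print(q,np.round(p),round(r["conf"],2),r["pixels"].sum(),"box",xs.min(),xs.max(),ys.min(),ys.max(),"z50",np.round(onz(T,p,50)[:2]))
m=sil(T,[q+[0,0,30] for q in bowl[:1]],[580,-261,-.4]);ys,xs=np.nonzero(m);print("pred cup T",xs.min(),xs.max(),ys.min(),ys.max())
E
```

```text
disp [ 6.46856e+02 -2.76810e+01 -6.60000e-02] [-0.3  0.1  0.7  0.9  0.6 -0.3 -0.5 -0.6 -0.9 -0.6  0.6 -0.2]
disp [ 6.4775e+02 -2.7304e+01 -6.9000e-02 -2.6610e+00] [-0.5 -0.2  0.5  0.7  0.6 -0.3 -0.5 -0.6 -0.8 -0.   0.6  0.4]
29.6 [ 509.88994859 -230.90569187   50.07604981] [3.14123186e+00 6.14580616e-04 2.74190029e+00] 15.48193454847242 [ 0.9403966  -0.09650274 -2.95724017]
bowl [371. 196.] 0.81 178 box 354 382 191 207 z50 [ 613. -274.]
pred cup T 351 385 190 223
```

servo_tool --motion '[{"wx": 0, "wy": 0, "wz": 0, "dx": 0, "dy": 0, "dz": 0.04, "fingers": 1}, {"wx": 0, "wy": 0, "wz": 0, "dx": 0, "dy": 0, "dz": 0.08, "fingers": 1}, {"wx": 0, "wy": 0, "wz": 0, "dx": 0, "dy": 0, "dz": 0.11, "fingers": 1}, {"wx": 0, "wy": 0, "wz": 0, "dx": 0, "dy": 0, "dz": 0.13, "fingers": 1}, {"wx": 0, "wy": 0, "wz": 0, "dx": 0, "dy": 0, "dz": 0.13, "fingers": 1}, {"wx": 0, "wy": 0, "wz": 0, "dx": 0, "dy": 0, "dz": 0.13, "fingers": 1}]'

```text
clock: 30.35
eef_pos: [510.0, -231.1, 37.2]
eef_rot: [3.141, 0.001, 2.742]
wrist_force: [-3.3, 2.6, 4.9]
finger_gap: 15.5
finger_force: 60.0
```

servo_tool --motion '[{"wx": 0, "wy": 0, "wz": 0, "dx": 0, "dy": 0, "dz": 0, "fingers": 0.5}, {"wx": 0, "wy": 0, "wz": 0, "dx": 0, "dy": 0, "dz": 0, "fingers": 0.3}, {"wx": 0, "wy": 0, "wz": 0, "dx": 0, "dy": 0, "dz": 0, "fingers": 0.3}, {"wx": 0, "wy": 0, "wz": 0, "dx": 0, "dy": 0, "dz": 0, "fingers": 0.3}, {"wx": 0, "wy": 0, "wz": 0, "dx": 0, "dy": 0, "dz": -0.15, "fingers": 0.3}, {"wx": 0, "wy": 0, "wz": 0, "dx": 0, "dy": 0, "dz": -0.45, "fingers": 0.3}, {"wx": 0, "wy": 0, "wz": 0, "dx": 0, "dy": 0, "dz": -0.8, "fingers": 0.3}, {"wx": 0, "wy": 0, "wz": 0, "dx": 0, "dy": 0, "dz": -1.0, "fingers": 0.3}]'

```text
clock: 31.15
eef_pos: [510.5, -231.5, 140.6]
eef_rot: [3.142, 0.004, 2.742]
wrist_force: [0.2, -0.8, -0.1]
finger_gap: 32.7
finger_force: 0.0
```

servo_tool --motion '[{"wx": 0, "wy": 0, "wz": 0, "dx": 0.3, "dy": 0.1, "dz": -0.4, "fingers": 0.3}, {"wx": 0, "wy": 0, "wz": 0, "dx": 0.6, "dy": 0.4, "dz": -0.8, "fingers": 0.3}, {"wx": 0, "wy": 0, "wz": 0, "dx": 0.9, "dy": 0.7, "dz": -0.9, "fingers": 0.3}, {"wx": 0, "wy": 0, "wz": 0, "dx": 1.0, "dy": 1.0, "dz": -0.9, "fingers": 0.3}, {"wx": 0, "wy": 0, "wz": 0, "dx": 1.0, "dy": 1.0, "dz": -0.9, "fingers": 0.3}]'

```text
clock: 31.65
eef_pos: [456.5, -97.4, 228.8]
eef_rot: [3.14, 0.003, 2.745]
wrist_force: [0.4, -0.4, -0.4]
finger_gap: 32.7
finger_force: 0.0
```

```bash
python3 - <<'E' | tail -16
from k import *
s=read_state();print(s["clock"],s["eef_pos"],s["finger_gap"],s["wrist_force"])
Z=np.zeros((420,560),np.float32)
for nm,c in(("S",S),("T",T)):
  for q in("bowl","nut_1","creamer","spice_1","lime","mustard_jar"):
    for r in trace(q,c)[:3]:
      if r["conf"]<.4: continue
      p=r["location"]; print(nm,q,np.round(p),round(r["conf"],2),r["pixels"].sum(),"z35",np.round(onz(c,p,35)[:2]))
bS=mk("bowl",S,proj(S,(572,-257,45)));bT=mk("bowl",T,proj(T,(570,-257,45)))
print(fit([q+[0,0,17] for q in bowl],[580,-261,-.4],[(S,bS,Z),(T,bT,Z)],[5,5,.1]))
E
```

```text
S creamer [351. 302.] 0.78 890 z35 [ 464. -272.]
S spice_1 [191. 200.] 0.72 525 z35 [593. 340.]
S spice_1 [204. 234.] 0.68 664 z35 [479. 183.]
S lime [150. 222.] 0.71 208 z35 [436. 347.]
T bowl [368. 213.] 0.74 700 z35 [ 567. -268.]
T nut_1 [363. 202.] 0.48 76 z35 [ 597. -255.]
T creamer [376. 260.] 0.86 468 z35 [ 440. -290.]
T creamer [282. 171.] 0.41 3815 z35 [678. -28.]
T creamer [279. 182.] 0.4 298 z35 [647. -20.]
T spice_1 [204. 248.] 0.75 304 z35 [458. 177.]
T spice_1 [153. 209.] 0.63 380 z35 [563. 323.]
T spice_1 [367. 214.] 0.44 658 z35 [ 563. -267.]
T lime [135. 252.] 0.53 235 z35 [444. 367.]
T lime [281. 173.] 0.45 3881 z35 [673. -27.]
T mustard_jar [325. 165.] 0.68 513 z35 [ 697. -147.]
(array([ 5.80272869e+02, -2.58577622e+02, -3.91538361e-01]), np.float64(0.7398562431335449))
```

```bash
python3 -c "
from cell import *
print(sign_off())"
```

```text
the job is handed in; nothing more can be done
None
```

Job handed in: three clicks were turned and three nuts were seen in the bowl before it went onto the slab. The bowl now stands released on the slab, about 140 mm centre to centre from the jug, with the jug, jars and lime showing no shift beyond the few-pixel camera noise.

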